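# Clamp a key tag in the tag press

### The job

Clamp the rectangular key tag in the tag press: turn the steel keeper fully aside, lay the tag flat in the fenced nest between the two guide pins, and let go of it. Then take the aluminium top plate by its grip and let it down level over both pins until it sits fully home, lowering it by hand all the way and not letting it drop, and turn the keeper back to its stop so that its nose lies over the plate. Leave the other things on the bench where they are.

Things in the scene. Friction and masses are not known exactly. Their poses are not given: they have to be found in the camera images.
- press: The tag press, fixed: a dark wooden board, 20 mm high, from x = -55 to +90 and y = -75 to +75 mm. Origin on the bench surface midway between its two guide pins (x = 0, y = +52 and -52 mm); z up. The seated plate lies flat over the origin on the collars round the pins, underside 30 mm above the bench. The keeper's vertical pivot (20 mm post) stands at x = 75 mm, y = 0.
- nest (a point): Centre of the nest's floor, on top of the press board (20 mm above the bench), axes as the press. The nest is 42 mm (x) by 68 mm (y) inside, with a fence 4 mm high and 4 mm thick all round; the tag lies in it lengthwise along y, either end first.
- pin_left (a point): Top centre of the steel guide pin on the press's +y side, 65 mm above the bench. The pin is upright, 12 mm diameter, its last 8 mm tapering to 5 mm; it stands on a collar of 22 mm diameter whose top is 30 mm above the bench.
- pin_right (a point): Top centre of the other guide pin, on the press's -y side, just like the first.
- keeper (a joint): Angle of the keeper, a flat steel bar turning level about the press's pivot. 0 = closed at its stop: the nose points to the press's -x, over the nest and plate, the knob to +x. Grows counter-clockwise from above to 1.75 rad (open stop), knob then on the press's +y side. From 1.2 rad up it is clear of nest and plate. It stays where left; about 1 N at the knob turns it.
- keeper_knob (a point): Top centre of the keeper's upright round black knob, 16 mm diameter, 35 mm high, 55 mm from the pivot; top 86 mm above the bench. The bar it stands on is 16 mm wide, 6 mm thick (45 to 51 mm above the bench); its nose reaches 58 mm from the pivot the other way. The point's x points from pivot to knob.
- plate: The top plate, aluminium, 80 mm (x) by 132 mm (y), 10 mm thick, about 0.35 kg, lying flat on the bench. Origin at the centre of the underside, z up. Two through holes of 15 mm diameter at y = +52 and -52 mm. Amid its top stands a wooden grip 14 mm thick (x), 50 mm long (y), from 10 to 45 mm above the underside. Goes on either way round.
- tag: The key tag: a flat rectangular orange plastic block, 34 mm (x) by 60 mm (y) by 10 mm thick, about 25 g, with a small eyelet at its +y end and a paper panel on top. Origin at the centre of the underside, z up. Lies flat on the bench.
- clip: Bystander: steel clipboard clip, 36 by 110 by 16 mm, lying near the robot; origin under its centre.
- saucer: Bystander: white porcelain saucer, 140 mm diameter, 20 mm high, at the far side of the bench; origin under its centre.
- flashlight: Bystander: black flashlight, 118 mm long, 32 mm thick, lying at the far side; origin under its middle.
- pebble: Bystander: glass pebble, 42 mm across, 18 mm high, near the robot; origin under its centre.
- round_tag: Bystander: round orange tag, 40 mm diameter, 6 mm thick, at the far side; not the tag to be clamped. Origin under its centre.
Not all that is in view belongs to the job. What is shaped like the press but orange is not meant. There is more than one size of the plate; the one meant has the size given above.

How it is judged:
By the outcome, as a careful person would: the job done as asked, in the order asked, and still so for the second after the job is handed in, with the robot touching nothing.
It also fails if it takes over 72 s, if anything falls off the work surface, if the arm or the gripper's body presses on something with over 40 N, if the wrist force passes 120 N, or if a joint passes its speed limit or range.

### The arm

A 7-joint arm with a two-finger parallel gripper is mounted at the origin on the work surface. World frame = base frame: x ahead of the robot, y to its left, z up, the work surface at z = 0. Lengths are in mm, angles in rad, forces in N, time in s.
With the tool pointing down it reaches from about 400 to 875 mm from the base axis. Payload 4.4 kg.
Tool frame: the origin (TCP) lies at the very end of the fingers, on their centre line; the grasp point (between the pads) lies 19 mm behind it; z points along the fingers, y is the line along which they close (so a half turn about z gives the same grasp; the last joint's range is limited). The gripper opens to 85 mm and grips with 20 to 120 N. Pads are 22 mm wide; open, the fingers measure 114 mm over their backs; the gripper's body (76 mm by 85 mm) begins 54 mm behind the grasp point. The pads swing forward as they close: fully open they stand 13 mm farther back than shut.
Start: joints at [-1.207, 0.628, 0.038, 1.517, -0.027, 0.996, -0.02], TCP at [270.826, 590.907, 209.313] pointing down, gripper open.
Joint ranges: [-3.06, 3.06], [-0.37, 2.12], [-1.25, 1.32], [0.18, 2.47], [-1.1, 4.24], [0.23, 1.98], [-2.94, 2.94]. Speed limits (rad/s): [2.57, 2.57, 3.14, 3.14, 3.14, 3.14, 3.14].

### API

Orientations are given as [roll, pitch, yaw] about the fixed x, y, z axes, in that order (R = Rz(yaw) Ry(pitch) Rx(roll)).
In Python, from cell import ctrl gives the robot as it stands.
- The arm moves only by the tool jog_arm, never from a script. Its argument "plan" is a list of rows, each an object of numbers: "tx", "ty", "tz": the shift along the tool's x, y, z as a fraction of full scale; "wx", "wy", "wz": the turn, a rotation vector about the tool's x, y, z as a fraction of full scale; "claw": the closure, from 0 (fully open) to 1 (shut). In form: [{"tx": .., "ty": .., "tz": .., "wx": .., "wy": .., "wz": .., "claw": ..}, ...]. A call has 1 to 12 rows; each row is the pose to reach, as a shift and turn from the pose commanded when the call began, along the tool's axes at that moment; what a row does not reach only later rows make up. Full scale, the value 1, is 300 mm for a shift and 90 degrees for a turn. A row lasts 1/10 s, in which the tool goes at most 50 mm and 8.59 degrees, less where a joint would pass 70% of its speed; a pose out of reach is approached as far as the arm can. A call with a number of a shift or a turn outside -1 to 1 is refused whole. A call with a gripper value outside its range is refused whole. The fingers move at their own pace and stop on an object; the grip force is fixed at half the most. Time passes only in rows, so rows that repeat a pose let the fingers close. It gives the time, the measured TCP pose, the force, the opening and the grip force at its end, in the units of the state.
- ctrl.read_state(): the state, without advancing time (a new reading comes with each control period).
- ctrl.get_image(name): name is "scene" or "top" or "wrist"; returns a dict with "img" (480x640x3 uint8, red, green, blue), "depth" (480x640 float32, mm along the optical axis (not along the pixel's ray), 0 where there is no reading), "fx", "fy", "cx", "cy" (pixels), "distortion" ([k1, k2, p1, p2, k3] as OpenCV has them; the pictures are not rectified), "position" and "orientation" of the camera in the world; the wrist camera has in their place "hand_eye" (4x4, takes a point from camera to tool coordinates, whose origin is the TCP and whose axes are the flange's). Camera axes: x right, y down, z forward; pixel columns grow to the right and rows downward; lengths in mm; the calibration is good to about 2 mm. A picture is of the moment at which its call begins: read the wrist's pose just before it.
- ctrl.finish_job(): hands the job in; it is judged then, once.
Trained networks look in a picture, given as the dict that the camera call returned (one of the last four; its "shot" number tells which), for a name from the list of things; names that differ only in an ending like _2 or _b are one class to them, and where a whole thing is asked for, a point or a joint stands for the part that bears it (a point fixed in the world has none). Each returns a list of dicts, best first, with "score" (0 to 1); they miss things now and then, are a little off and sometimes report something else, mostly with a low value. They report only what shows in the picture. A call takes as long as a camera call. They do not tell look-alikes from the thing itself.
- ctrl.trace(picture, thing): "pixels" (480x640 bool, what is visible of it) and "extent" ([centre column, centre row, width, height] in pixels, round what is visible of it).
The state is a dict: "clock": time; "qpos": joint angles; "qd": joint speeds; "tau": joint torques, N m; "eef_pos": TCP position; "tool_rot": TCP orientation; "force": force on the tool from outside, world axes, zero at the start; "torque": the same for the moment, N m; "width": finger opening in mm; "gripper_force": force on a finger pad.
Only numpy, scipy, OpenCV 4.12 (cv2) and the standard library are available. Lean on these libraries where they do the work, as an engineer would, in place of code of your own. Each camera call takes 0.05 s, during which the arm holds its last target. There are 200 camera calls.

## Working session

There is one attempt and no reset: what is moved stays moved. The work goes in short steps, Python scripts to look and compute and a tool call to move; the robot and the scene stay as the last step left them, time stands still between calls to the robot, and variables do not carry over. Pictures are saved under pics/ and viewed, at most 10 in all, crops included, and the job is handed in when it is done.

Besides the shell and the picture viewer there is one more tool, called after "Emit:" as name([rows], argument=value, ...), one row to a line, values as JSON. jog_arm: Moves the arm, as the interface text tells. Shift numbers are shares of 300 mm and turn numbers shares of 90 degrees, none past 1 either way. Its arguments: {"type":"object","properties":{"plan":{"type":"array"}},"required":["plan"]}

```bash
mkdir -p pics; ls; cat > h.py <<'E'
import numpy as np, cv2
from scipy.spatial.transform import Rotation as R
from cell import ctrl
def cam(name):
    st=ctrl.read_state(); p=ctrl.get_image(name)
    if 'hand_eye' in p:
        T=np.eye(4);T[:3,:3]=R.from_euler('xyz',st['tool_rot']).as_matrix();T[:3,3]=st['eef_pos'];T=T@np.array(p['hand_eye'])
    else:
        T=np.eye(4);o=np.array(p['orientation']);T[:3,:3]=o if o.shape==(3,3) else (R.from_euler('xyz',o) if o.size==3 else R.from_quat(o)).as_matrix();T[:3,3]=p['position']
    return p,T
def rays(p,T,uv):
    K=np.array([[p['fx'],0,p['cx']],[0,p['fy'],p['cy']],[0,0,1]])
    n=cv2.undistortPoints(np.array(uv,float).reshape(-1,1,2),K,np.array(p['distortion'],float)).reshape(-1,2)
    return np.c_[n,np.ones(len(n))]
def atz(p,T,uv,z):
    d=rays(p,T,uv)@T[:3,:3].T
    return T[:3,3]+d*((z-T[2,3])/d[:,2])[:,None]
def cloud(p,T,mask):
    v,u=np.nonzero(mask&(p['depth']>0)); d=rays(p,T,np.c_[u,v])*p['depth'][v,u][:,None]
    return d@T[:3,:3].T+T[:3,3]
def save(p,n,crop=None,s=1):
    im=p['img'][:,:,::-1]
    if crop: im=im[crop[1]:crop[3],crop[0]:crop[2]]
    cv2.imwrite('pics/'+n,cv2.resize(im,None,fx=s,fy=s))
E
python3 - <<'E'
from h import *
print(ctrl.read_state())
for n in ('scene','top'):
    p,T=cam(n); save(p,n+'1.png'); print(n,p['fx'],p['position'],p['orientation'])
    print(T.round(3))
    for t in ['press','plate','tag','keeper_knob','clip','saucer','flashlight','pebble','round_tag','keeper']:
        for r in ctrl.trace(p,t)[:4]:
            m=r['pixels']; c=cloud(p,T,m)
            print(t,round(r['score'],2),np.round(r['extent']),m.sum(),np.median(c,0).round() if len(c) else None, np.percentile(c,95,axis=0).round() if len(c) else '')
E
```

```text
pics
{'clock': 0.0, 'qpos': array([-1.2068127 ,  0.62934523,  0.03847021,  1.51839098, -0.02698888,
        0.99630211, -0.019981  ]), 'qd': array([ 0.00030517, -0.00109439,  0.00087762, -0.00038746, -0.00065087,
       -0.00035958, -0.00051545]), 'tau': array([-4.58828654e-04, -5.63405550e+01,  1.22619331e+00, -1.93453985e+01,
        1.10767601e-02,  1.02163132e-02,  9.24133047e-06]), 'eef_pos': array([270.54763494, 590.2700173 , 208.38289251]), 'tool_rot': array([-3.13966646e+00,  5.18479464e-05,  2.71181075e+00]), 'force': array([1.4156881 , 1.08173369, 0.87155604]), 'torque': array([-0.00177089,  0.01165229,  0.00569728]), 'gripper_force': 0.0, 'width': 85.10257031464339}
scene 590.291080981435 [1086.82858375  601.86535383 1062.3793463 ] [-2.48285046  0.01179404  2.34329017]
[[-6.980000e-01  5.710000e-01 -4.320000e-01  1.086829e+03]
 [ 7.160000e-01  5.470000e-01 -4.340000e-01  6.018650e+02]
 [-1.200000e-02 -6.120000e-01 -7.910000e-01  1.062379e+03]
 [ 0.000000e+00  0.000000e+00  0.000000e+00  1.000000e+00]]
press 0.97 [411. 403. 104. 100.] 6233 [658. 430.  21.] [725. 490.  54.]

[... 2152 characters left out ...]
   7.  50.] [668.  16.  83.]
keeper_knob 0.69 [140. 166.  22.  57.] 356 [712. 431.  51.] [761. 442.  84.]
clip 0.55 [397. 329.  52.  28.] 913 [ 359. -120.   11.] [380. -76.  17.]
saucer 0.71 [346. 132.  66.  64.] 3044 [788. -13.   9.] [842.  43.  19.]
flashlight 0.59 [264. 160.  29.  51.] 628 [721. 170.  25.] [777. 194.  32.]
pebble 0.79 [266. 334.  18.  16.] 277 [348. 172.  13.] [363. 189.  19.]
round_tag 0.61 [336. 225.  71.  93.] 4800 [561.  10.  19.] [629.  76.  51.]
round_tag 0.47 [431. 169.  18.  16.] 243 [ 709. -199.    5.] [ 725. -183.    9.]
keeper 0.94 [338. 205.  11.  60.] 428 [618.   8.  51.] [669.  17.  84.]
keeper 0.68 [142. 166.  20.  61.] 493 [711. 430.  50.] [761. 443.  83.]
```

View pics/scene1.png

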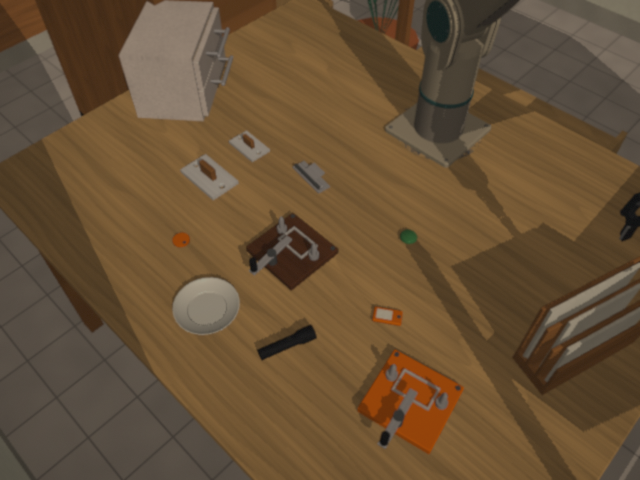

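View pics/top1.png

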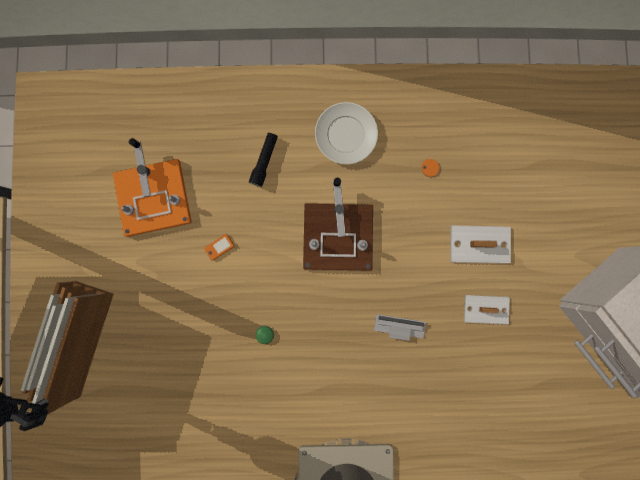

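Top view: the brown press is at (338,238) with its keeper closed and knob at (337,182). The orange look-alike press is at (152,198). The larger plate is at (481,245) and the smaller at (487,310). The rectangular tag is at (220,247) and the round tag at (431,168). Candidates: press (338,238) or (152,198), where I choose brown. Plate (481,245) or (487,310), where I choose the larger and will check its size. Tag (220,247) or (431,168), where I choose the rectangular one.

```bash
cat >> h.py <<'E'
def rect(c):
    (x,y),(w,h),a=cv2.minAreaRect(np.array(c[:,:2],np.float32))
    if w>h: w,h,a=h,w,a-90   # h = long side, along local y; a = local x dir
    return round(x,1),round(y,1),round(w,1),round(h,1),round(a,1)
def zrect(p,T,m,z):  # rect of mask outline projected on plane z
    k,_=cv2.findContours(m.astype(np.uint8),0,2); k=max(k,key=cv2.contourArea).reshape(-1,2)
    return rect(atz(p,T,k,z))
def go(cmd,x,y,z,yaw):
    """numbers from commanded pose cmd(xyz,rpy) to tool-down pose"""
    R0=R.from_euler('xyz',cmd[3:]); Rt=R.from_euler('xyz',[np.pi,0,yaw])
    d=R0.inv().apply(np.array([x,y,z])-cmd[:3])/300; w=(R0.inv()*Rt).as_rotvec()/(np.pi/2)
    return d.round(4),w.round(4)
E
python3 - <<'E'
from h import *
p,T=cam('top')
for t,zs in (('plate',10),('tag',10),('press',20)):
    for r in ctrl.trace(p,t)[:2]: print(t,r['extent'],zrect(p,T,r['pixels'],zs))
p,T=cam('scene')
for t,zs in (('plate',10),('tag',10),('press',20)):
    for r in ctrl.trace(p,t)[:2]: print(t,r['extent'],zrect(p,T,r['pixels'],zs))
w,T=cam('wrist'); print(np.array(w['hand_eye']).round(3),w['fx'])
cmd=[270.826,590.907,209.313,np.pi,0,2.7118]
print(go(cmd,540,271,300,2.7118))
E
```

```text
plate [487.0, 310.2, 47.0, 28.2] (393.1, -314.5, 59.5, 99.1, -4.3)
plate [480.8, 242.6, 64.5, 35.8] (536.8, -305.4, 83.9, 137.4, -1.0)
tag [220.4, 247.5, 29.7, 27.4] (539.7, 269.3, 33.0, 59.6, 32.2)
press [336.5, 223.0, 70.3, 96.3] (584.7, 7.6, 153.6, 200.1, 87.6)
press [153.4, 186.0, 81.0, 95.4] (679.5, 422.6, 156.6, 211.9, -78.8)
plate [248.3, 146.7, 44.2, 31.7] (395.1, -310.8, 64.9, 105.0, -3.8)
plate [210.0, 176.8, 57.6, 46.4] (536.6, -301.2, 84.7, 142.1, -2.1)
tag [387.9, 316.9, 27.5, 19.4] (538.6, 274.2, 35.8, 58.8, 32.8)
press [293.1, 252.1, 92.5, 74.1] (573.2, 12.8, 161.2, 178.2, 88.1)
press [410.6, 402.3, 106.0, 100.8] (667.0, 424.5, 152.5, 186.6, -79.1)
[[ 0.00000e+00 -9.54000e-01 -3.01000e-01  7.64340e+01]
 [ 1.00000e+00  1.00000e-03 -1.00000e-03  4.18000e-01]
 [ 1.00000e-03 -3.01000e-01  9.54000e-01 -1.64288e+02]
 [ 0.00000e+00  0.00000e+00  0.00000e+00  1.00000e+00]] 383.0676485444991
(array([-1.26  , -0.5955, -0.3023]), array([0., 0., 0.]))
```

```bash
python3 - <<'E'
from h import *
cmd=[270.826,590.907,209.313,np.pi,0,2.7118]
print(go(cmd,450,360,260,2.12))
E
```

```text
(array([-0.8636, -0.4508, -0.169 ]), array([ 0.    , -0.    ,  0.3768]))
```

Emit:
jog_arm([
  {"tx": -0.86, "ty": -0.45, "tz": -0.17, "wx": 0, "wy": 0, "wz": 0.38, "claw": 0},
  {"tx": -0.86, "ty": -0.45, "tz": -0.17, "wx": 0, "wy": 0, "wz": 0.38, "claw": 0},
  {"tx": -0.86, "ty": -0.45, "tz": -0.17, "wx": 0, "wy": 0, "wz": 0.38, "claw": 0},
  {"tx": -0.86, "ty": -0.45, "tz": -0.17, "wx": 0, "wy": 0, "wz": 0.38, "claw": 0},
  {"tx": -0.86, "ty": -0.45, "tz": -0.17, "wx": 0, "wy": 0, "wz": 0.38, "claw": 0},
  {"tx": -0.86, "ty": -0.45, "tz": -0.17, "wx": 0, "wy": 0, "wz": 0.38, "claw": 0},
  {"tx": -0.86, "ty": -0.45, "tz": -0.17, "wx": 0, "wy": 0, "wz": 0.38, "claw": 0},
  {"tx": -0.86, "ty": -0.45, "tz": -0.17, "wx": 0, "wy": 0, "wz": 0.38, "claw": 0},
  {"tx": -0.86, "ty": -0.45, "tz": -0.17, "wx": 0, "wy": 0, "wz": 0.38, "claw": 0},
])

```text
clock: 2.45
eef_pos: [447.9, 362.0, 260.0]
tool_rot: [-3.141, -0.001, 2.117]
force: [0.5, 0.4, 0.3]
width: 85.5
gripper_force: 0.0
```

```bash
cat >> h.py <<'E'
import json,os
def cmd0(): return json.load(open('cmd.json')) if os.path.exists('cmd.json') else [270.826,590.907,209.313,np.pi,0,2.7118]
def comp(t,w):
    """book the last commanded row; returns new commanded pose"""
    c=cmd0();R0=R.from_euler('xyz',c[3:]); x=np.array(c[:3])+R0.apply(np.array(t)*300)
    e=(R0*R.from_rotvec(np.array(w)*np.pi/2)).as_euler('xyz'); n=[*map(float,x),*map(float,e)]
    json.dump(n,open('cmd.json','w')); s=ctrl.read_state()
    print('cmd',np.round(n,3),'meas',s['eef_pos'].round(1),s['tool_rot'].round(4),'t',s['clock'],'F',s['force'].round(1),'w',round(s['width'],1)); return n
E
python3 - <<'E'
from h import *
c=comp([-.86,-.45,-.17],[0,0,.38])
p,T=cam('wrist'); save(p,'w1.png')
for t,z in (('tag',10),):
    for r in ctrl.trace(p,t)[:3]: print(t,r['score'],r['extent'],zrect(p,T,r['pixels'],z))
print(go(c,600,10,260,1.5708/2+.2),)
E
```

```text
cmd [449.109 360.681 260.313   3.142   0.      2.115] meas [447.9 362.  260. ] [-3.1410e+00 -1.3000e-03  2.1168e+00] t 2.45 F [0.5 0.4 0.3] w 85.5
tag 0.69 [344.8, 292.9, 28.5, 48.0] (536.3, 272.8, 34.0, 60.2, 31.6)
tag 0.68 [164.3, 279.8, 30.5, 28.9] (346.7, 173.5, 38.8, 39.9, -15.8)
(array([-1.2605e+00, -1.7480e-01,  1.0000e-03]), array([-0.    , -0.    ,  0.7191]))
```

Emit:
jog_arm([
  {"tx": -0.8, "ty": -0.1, "tz": 0, "wx": 0, "wy": 0, "wz": 0.6, "claw": 0},
  {"tx": -0.8, "ty": -0.1, "tz": 0, "wx": 0, "wy": 0, "wz": 0.6, "claw": 0},
  {"tx": -0.8, "ty": -0.1, "tz": 0, "wx": 0, "wy": 0, "wz": 0.6, "claw": 0},
  {"tx": -0.8, "ty": -0.1, "tz": 0, "wx": 0, "wy": 0, "wz": 0.6, "claw": 0},
  {"tx": -0.8, "ty": -0.1, "tz": 0, "wx": 0, "wy": 0, "wz": 0.6, "claw": 0},
  {"tx": -0.8, "ty": -0.1, "tz": 0, "wx": 0, "wy": 0, "wz": 0.6, "claw": 0},
  {"tx": -0.8, "ty": -0.1, "tz": 0, "wx": 0, "wy": 0, "wz": 0.6, "claw": 0},
])

```text
clock: 3.25
eef_pos: [547.8, 139.3, 260.0]
tool_rot: [-3.141, 0.001, 1.167]
force: [-0.7, 0.3, 0.2]
width: 85.5
gripper_force: 0.0
```

```bash
python3 - <<'E'
from h import *
c=comp([-.8,-.1,0],[0,0,.6])
print(go(c,610,10,260,0))
E
```

```text
cmd [547.677 139.809 260.313   3.142  -0.      1.172] meas [547.8 139.3 260. ] [-3.1414e+00  6.0000e-04  1.1671e+00] t 3.25 F [-0.7  0.3  0.2] w 85.5
(array([-0.3182,  0.3593,  0.001 ]), array([-0.    , -0.    ,  0.7464]))
```

Emit:
jog_arm([
  {"tx": -0.32, "ty": 0.36, "tz": 0, "wx": 0, "wy": 0, "wz": 0.75, "claw": 0},
  {"tx": -0.32, "ty": 0.36, "tz": 0, "wx": 0, "wy": 0, "wz": 0.75, "claw": 0},
  {"tx": -0.32, "ty": 0.36, "tz": 0, "wx": 0, "wy": 0, "wz": 0.75, "claw": 0},
  {"tx": -0.32, "ty": 0.36, "tz": 0, "wx": 0, "wy": 0, "wz": 0.75, "claw": 0},
  {"tx": -0.32, "ty": 0.36, "tz": 0, "wx": 0, "wy": 0, "wz": 0.75, "claw": 0.7},
  {"tx": -0.32, "ty": 0.36, "tz": 0, "wx": 0, "wy": 0, "wz": 0.75, "claw": 0.7},
  {"tx": -0.32, "ty": 0.36, "tz": 0, "wx": 0, "wy": 0, "wz": 0.75, "claw": 0.7},
  {"tx": -0.32, "ty": 0.36, "tz": 0, "wx": 0, "wy": 0, "wz": 0.75, "claw": 0.7},
  {"tx": -0.32, "ty": 0.36, "tz": 0, "wx": 0, "wy": 0, "wz": 0.75, "claw": 0.7},
  {"tx": -0.32, "ty": 0.36, "tz": 0, "wx": 0, "wy": 0, "wz": 0.75, "claw": 0.7},
])

```text
clock: 4.25
eef_pos: [609.9, 10.8, 259.9]
tool_rot: [-3.142, 0.001, -0.001]
force: [0.4, 0.7, -0.1]
width: 25.6
gripper_force: 0.0
```

```bash
python3 - <<'E'
from h import *
c=comp([-.32,.36,0],[0,0,.75])
p,T=cam('wrist'); save(p,'w2.png')
np.savez('w2.npz',T=T,**{k:v for k,v in p.items() if k!='hand_eye'})
for t,z in (('press',20),('keeper_knob',86),('keeper',51),('pin_left',65),('nest',24)):
    for r in ctrl.trace(p,t)[:3]: print(t,r['score'],np.round(r['extent']),zrect(p,T,r['pixels'],z))
E
```

```text
cmd [ 6.09980e+02  9.43100e+00  2.60313e+02 -3.14200e+00 -0.00000e+00
 -6.00000e-03] meas [609.9  10.8 259.9] [-3.1415e+00  7.0000e-04 -6.0000e-04] t 4.25 F [ 0.4  0.7 -0.1] w 25.6
press 0.88 [ 21. 163.  37. 109.] (638.5, 332.2, 43.2, 116.9, 76.3)
press 0.77 [324. 212. 140. 175.] (581.1, 9.4, 149.8, 191.9, 88.1)
keeper_knob 0.79 [322. 190.  28. 120.] (623.9, 8.5, 17.2, 108.9, -87.0)
keeper 0.65 [323. 188.  26. 120.] (617.4, 7.8, 19.8, 119.8, -87.2)
pin_left 0.85 [319. 213. 143. 169.] (593.1, 9.8, 132.2, 168.5, 88.1)
pin_left 0.61 [ 21. 160.  42. 109.] (643.9, 296.4, 38.3, 103.9, 76.3)
pin_left 0.59 [342.  44. 148.  88.] (748.0, -8.8, 68.1, 122.6, 0.2)
nest 0.73 [323. 214. 139. 170.] (581.8, 9.2, 146.5, 188.9, 88.1)
nest 0.68 [ 20. 164.  39. 108.] (638.5, 329.2, 42.7, 114.7, 76.3)
```

View pics/w2.png

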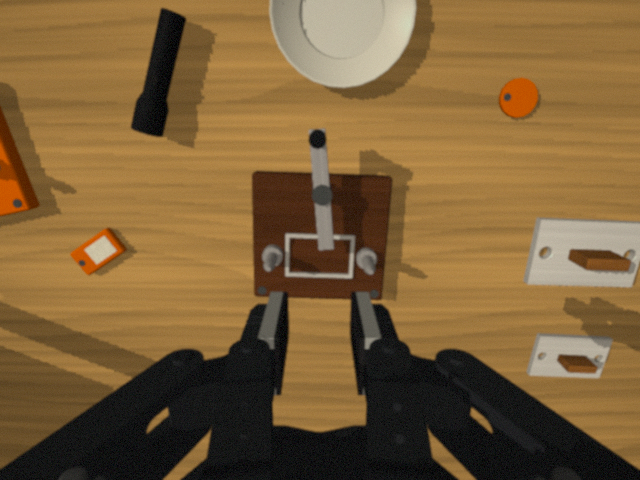

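Wrist view over the brown press: knob at (317,138), pivot at (322,196), pins near (272,256) and (367,258), board corners about (253,171), (391,177), (382,298) and (255,296). The keeper is closed. I'll make a close crop of the press and plates to check the choice.

```bash
python3 - <<'E'
from h import *
p=dict(np.load('w2.npz')); T=p['T']; im=p['img']
a=cv2.resize(im[110:310,235:405],None,fx=2.35,fy=2.35,interpolation=cv2.INTER_CUBIC);b=cv2.resize(im[210:390,520:640],None,fx=2.6,fy=2.6,interpolation=cv2.INTER_CUBIC)
H=max(len(a),len(b)); o=np.zeros((H,a.shape[1]+b.shape[1],3),np.uint8);o[:len(a),:a.shape[1]]=a;o[:len(b),a.shape[1]:]=b
o=cv2.convertScaleAbs(o,alpha=1.3); cv2.imwrite('pics/c1.png',o[:,:,::-1]); print(o.shape)
c=atz(p,T,[[253,171],[391,177],[382,298],[255,296]],20);print(c.round(1)); print([np.linalg.norm(c[i]-c[i-1]).round(1) for i in range(4)])
print('knob',atz(p,T,[[317,138]],86).round(1))
D=p['depth']; 
for u,v in((317,138),(321,160),(272,250),(365,252),(323,270)): print(u,v,D[v-1:v+2,u-1:u+2].round(0).tolist())
# high points -> pins tops, knob top
C=cloud(p,T,np.ones_like(D,bool)); s=C[(C[:,0]>480)&(C[:,0]<720)&(abs(C[:,1]-10)<80)]
for lo,hi in((57,70),(78,92)):
    q=s[(s[:,2]>lo)&(s[:,2]<hi)]; print(lo,len(q)); 
    for sg in(q[:,1]>30,abs(q[:,1]-10)<20,q[:,1]<-10): print(q[sg].mean(0).round(1),sg.sum())
E
```

```text
(470, 712, 3)
[[633.5  79.9  20. ]
 [627.2 -65.5  20. ]
 [486.1 -62.9  20. ]
 [488.8  85.1  20. ]]
[np.float64(144.8), np.float64(145.5), np.float64(141.0), np.float64(148.1)]
knob [[670.5  12.3  86. ]]
317 138 [[329.0, 328.0, 327.0], [327.0, 327.0, 327.0], [327.0, 328.0, 327.0]]
321 160 [[369.0, 369.0, 368.0], [368.0, 368.0, 369.0], [369.0, 368.0, 369.0]]
272 250 [[418.0, 418.0, 418.0], [419.0, 417.0, 417.0], [419.0, 418.0, 418.0]]
365 252 [[418.0, 418.0, 418.0], [419.0, 419.0, 417.0], [420.0, 418.0, 419.0]]
323 270 [[436.0, 434.0, 434.0], [435.0, 436.0, 435.0], [438.0, 436.0, 437.0]]
57 173
[543.2  61.4  61.2] 88
[675.6  11.9  64.1] 5
[539.9 -40.6  61.4] 80
78 267
[nan nan nan] 0
[669.2  12.   85.6] 267
[nan nan nan] 0<stdin>:14: RuntimeWarning: Mean of empty slice.
  ret = um.true_divide(
```

View pics/c1.png

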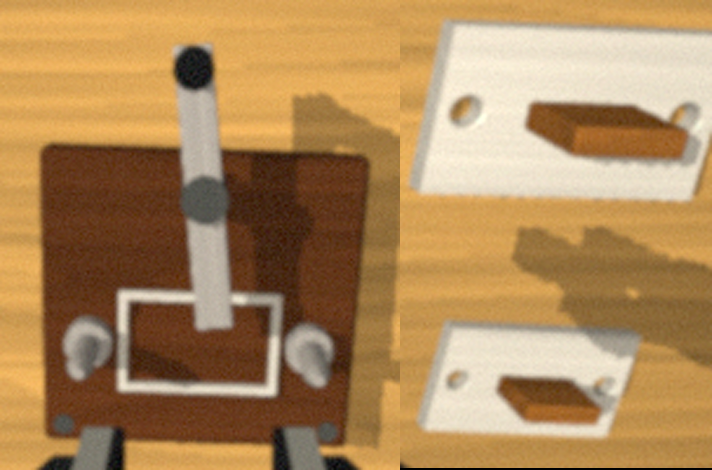

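Emit:
jog_arm([
  {"tx": 0.2, "ty": -0.008, "tz": 0.2, "wx": 0, "wy": 0, "wz": -0.053, "claw": 0.64},
  {"tx": 0.2, "ty": -0.008, "tz": 0.2, "wx": 0, "wy": 0, "wz": -0.053, "claw": 0.64},
  {"tx": 0.2, "ty": -0.008, "tz": 0.4, "wx": 0, "wy": 0, "wz": -0.053, "claw": 0.64},
  {"tx": 0.2, "ty": -0.008, "tz": 0.4, "wx": 0, "wy": 0, "wz": -0.053, "claw": 0.64},
  {"tx": 0.2, "ty": -0.008, "tz": 0.5, "wx": 0, "wy": 0, "wz": -0.053, "claw": 0.64},
  {"tx": 0.2, "ty": -0.008, "tz": 0.5, "wx": 0, "wy": 0, "wz": -0.053, "claw": 0.64},
])

```text
clock: 5.15
eef_pos: [667.3, 11.9, 107.9]
tool_rot: [-3.14, 0.006, 0.077]
force: [-0.6, 0.7, -0.5]
width: 30.9
gripper_force: 0.0
```

```bash
python3 - <<'E'
from h import *
c=comp([.2,-.008,.5],[0,0,-.053])
p,T=cam('wrist'); save(p,'w3.png')
C=cloud(p,T,np.ones((480,640),bool))
s=C[(abs(C[:,0]-670)<20)&(abs(C[:,1]-12)<12)&(C[:,2]>80)&(C[:,2]<90)]; print(len(s),s.mean(0).round(1),np.ptp(s,axis=0).round(1))
E
```

```text
cmd [ 6.69992e+02  1.14900e+01  1.10313e+02 -3.14200e+00 -0.00000e+00
  7.80000e-02] meas [667.3  11.9 107.9] [-3.1405  0.0062  0.0773] t 5.15 F [-0.6  0.7 -0.5] w 30.9
701 [670.7  12.3  85.1] [15.5 15.5  7.5]
```

View pics/w3.png

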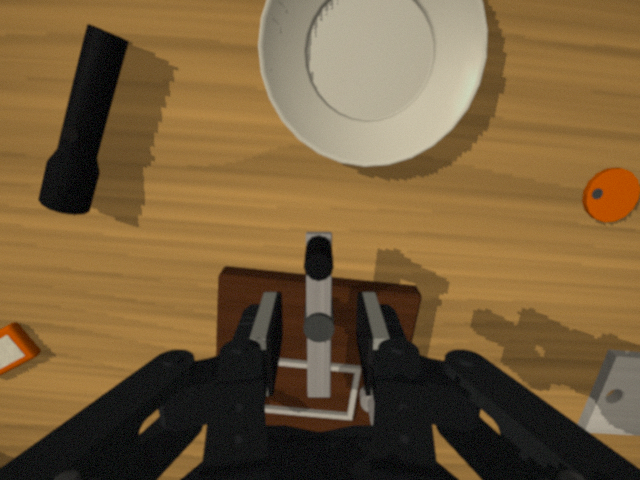

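The knob at (318,255) is centred between the fingers (columns 270 and 370), in line with the pivot at (319,326). Next I descend, cage the knob and start the arc.

Emit:
jog_arm([
  {"tx": 0.002, "ty": 0, "tz": 0.1, "wx": 0, "wy": 0, "wz": 0, "claw": 0.64},
  {"tx": 0.002, "ty": 0, "tz": 0.167, "wx": 0, "wy": 0, "wz": 0, "claw": 0.64},
  {"tx": 0.002, "ty": 0, "tz": 0.167, "wx": 0, "wy": 0, "wz": 0, "claw": 0.77},
  {"tx": 0.002, "ty": 0, "tz": 0.167, "wx": 0, "wy": 0, "wz": 0, "claw": 0.77},
  {"tx": 0.001, "ty": -0.019, "tz": 0.167, "wx": 0, "wy": 0, "wz": -0.067, "claw": 0.77},
  {"tx": -0.002, "ty": -0.038, "tz": 0.167, "wx": 0, "wy": 0, "wz": -0.133, "claw": 0.77},
  {"tx": -0.007, "ty": -0.057, "tz": 0.167, "wx": 0, "wy": 0, "wz": -0.2, "claw": 0.77},
  {"tx": -0.014, "ty": -0.075, "tz": 0.167, "wx": 0, "wy": 0, "wz": -0.267, "claw": 0.77},
  {"tx": -0.023, "ty": -0.092, "tz": 0.167, "wx": 0, "wy": 0, "wz": -0.333, "claw": 0.77},
  {"tx": -0.033, "ty": -0.108, "tz": 0.167, "wx": 0, "wy": 0, "wz": -0.4, "claw": 0.77},
  {"tx": -0.033, "ty": -0.108, "tz": 0.167, "wx": 0, "wy": 0, "wz": -0.4, "claw": 0.77},
])

```text
clock: 6.3
eef_pos: [659.4, 43.3, 63.1]
tool_rot: [3.139, -0.004, 0.707]
force: [-0.0, 0.2, 0.6]
width: 19.7
gripper_force: 0.1
```

```bash
python3 - <<'E'
from h import *
c=comp([-.033,-.108,.167],[0,0,-.4])
p,T=cam('wrist')
C=cloud(p,T,np.ones((480,640),bool)); e=c[:3]
s=C[(abs(C[:,0]-e[0])<12)&(abs(C[:,1]-e[1])<12)&(C[:,2]>83)&(C[:,2]<89)]; print(len(s),s.mean(0).round(1),np.ptp(s,axis=0).round(1))
E
```

```text
cmd [657.611  43.026  60.213  -3.142  -0.      0.706] meas [659.4  43.3  63.1] [ 3.1392 -0.0038  0.7067] t 6.3 F [-0.   0.2  0.6] w 19.7
1052 [660.   41.   85.4] [21.6 23.6  5.9]
```

Emit:
jog_arm([
  {"tx": -0.001, "ty": -0.022, "tz": 0, "wx": 0, "wy": 0, "wz": -0.078, "claw": 0.77},
  {"tx": -0.005, "ty": -0.044, "tz": 0, "wx": 0, "wy": 0, "wz": -0.156, "claw": 0.77},
  {"tx": -0.012, "ty": -0.066, "tz": 0, "wx": 0, "wy": 0, "wz": -0.233, "claw": 0.77},
  {"tx": -0.021, "ty": -0.086, "tz": 0, "wx": 0, "wy": 0, "wz": -0.311, "claw": 0.77},
  {"tx": -0.033, "ty": -0.105, "tz": 0, "wx": 0, "wy": 0, "wz": -0.389, "claw": 0.77},
  {"tx": -0.047, "ty": -0.123, "tz": 0, "wx": 0, "wy": 0, "wz": -0.467, "claw": 0.77},
  {"tx": -0.063, "ty": -0.138, "tz": 0, "wx": 0, "wy": 0, "wz": -0.544, "claw": 0.77},
  {"tx": -0.084, "ty": -0.154, "tz": 0, "wx": 0, "wy": 0, "wz": -0.633, "claw": 0.77},
  {"tx": -0.084, "ty": -0.154, "tz": 0, "wx": 0, "wy": 0, "wz": -0.633, "claw": 0.77},
  {"tx": -0.084, "ty": -0.154, "tz": 0, "wx": 0, "wy": 0, "wz": -0.633, "claw": 0.77},
  {"tx": -0.084, "ty": -0.154, "tz": -0.1, "wx": 0, "wy": 0, "wz": -0.633, "claw": 0.7},
  {"tx": -0.084, "ty": -0.154, "tz": -0.3, "wx": 0, "wy": 0, "wz": -0.633, "claw": 0.7},
])

```text
clock: 7.55
eef_pos: [606.0, 61.2, 138.1]
tool_rot: [-3.134, 0.001, 1.696]
force: [1.4, 0.1, -0.4]
width: 26.0
gripper_force: 0.0
```

```bash
python3 - <<'E'
from h import *
c=comp([-.084,-.154,-.3],[0,0,-.633])
print(go(c,495,80,290,1.57))
E
```

```text
cmd [608.462  61.838 150.213   3.142  -0.      1.7  ] meas [606.   61.2 138.1] [-3.1339e+00  7.0000e-04  1.6957e+00] t 7.55 F [ 1.4  0.1 -0.4] w 26.0
(array([ 0.1088, -0.3672, -0.466 ]), array([ 0.    , -0.    ,  0.0829]))
```

Emit:
jog_arm([
  {"tx": 0.11, "ty": -0.41, "tz": -0.46, "wx": 0, "wy": 0, "wz": 0.083, "claw": 0},
  {"tx": 0.11, "ty": -0.41, "tz": -0.46, "wx": 0, "wy": 0, "wz": 0.083, "claw": 0},
  {"tx": 0.11, "ty": -0.41, "tz": -0.46, "wx": 0, "wy": 0, "wz": 0.083, "claw": 0},
  {"tx": 0.11, "ty": -0.41, "tz": -0.46, "wx": 0, "wy": 0, "wz": 0.083, "claw": 0},
  {"tx": 0.11, "ty": -0.41, "tz": -0.46, "wx": 0, "wy": 0, "wz": 0.083, "claw": 0},
  {"tx": 0.11, "ty": -0.41, "tz": -0.46, "wx": 0, "wy": 0, "wz": 0.083, "claw": 0},
])

```text
clock: 8.15
eef_pos: [482.9, 78.8, 279.0]
tool_rot: [3.139, -0.001, 1.568]
force: [-0.1, -0.1, -0.8]
width: 85.3
gripper_force: 0.0
```

```bash
python3 - <<'E'
from h import *
c=comp([.11,-.41,-.46],[0,0,.083])
p,T=cam('wrist'); save(p,'w4.png')
np.savez('w4.npz',T=T,**{k:v for k,v in p.items() if k!='hand_eye'})
C=cloud(p,T,np.ones((480,640),bool)); s=C[(C[:,0]>480)&(C[:,0]<720)&(abs(C[:,1]-10)<85)]
q=s[(s[:,2]>57)&(s[:,2]<70)&(s[:,0]<580)]
for sg in(q[:,1]>30,q[:,1]<-10): print('pin',q[sg].mean(0).round(1),sg.sum())
q=s[(s[:,2]>78)&(s[:,2]<92)]; print('knob',q.mean(0).round(1),len(q))
q=s[(s[:,2]>18)&(s[:,2]<22)]; print('board',rect(q))
a=p['img']
E
```

```text
cmd [482.232  78.689 288.213   3.142  -0.      1.57 ] meas [482.9  78.8 279. ] [ 3.1394e+00 -8.0000e-04  1.5676e+00] t 8.15 F [-0.1 -0.1 -0.8] w 85.3
pin [540.1  64.1  61.4] 90
pin [536.8 -39.   61.3] 78
knob [609.5  64.3  84.7] 238
board (603.2, 9.1, 150.2, 235.9, 88.1)
```

View pics/w4.png

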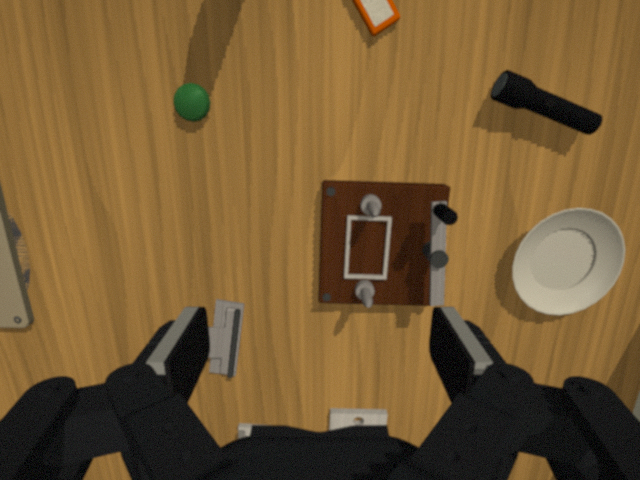

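Keeper is open: knob (445,214), pivot (438,258). Pin tops are near (372,210) and (367,297). The arm was still settling, so I'll measure again at rest.

```bash
python3 - <<'E'
from h import *
for k in range(3): p,T=cam('wrist')
print(ctrl.read_state()['eef_pos'])
np.savez('w4.npz',T=T,**{k:v for k,v in p.items() if k!='hand_eye'})
C=cloud(p,T,np.ones((480,640),bool)); s=C[(C[:,0]>480)&(C[:,0]<720)&(abs(C[:,1]-10)<85)]
q=s[(s[:,2]>57)&(s[:,2]<70)&(s[:,0]<580)]
for sg in(q[:,1]>30,q[:,1]<-10): print('pin',q[sg].mean(0).round(1),sg.sum(),q[sg][q[sg][:,2]>63].mean(0).round(1))
q=s[(s[:,2]>78)&(s[:,2]<92)]; print('knob',q.mean(0).round(1),len(q))
# board by colour
v=p['img'].astype(int); m=(v.sum(2)<200)&(v[:,:,0]>1.6*v[:,:,2])
k=np.zeros_like(m);k[150:320,300:460]=m[150:320,300:460]; k=cv2.morphologyEx(k.astype(np.uint8),cv2.MORPH_OPEN,np.ones((3,3)))
print('boardpx',zrect(p,T,k,20))
# nest: bright fence
f=(v.min(2)>120)&(np.ptp(v,axis=2)<40); g=np.zeros_like(f); g[213:281,343:393]=f[213:281,343:393]
g=cv2.morphologyEx(g.astype(np.uint8),cv2.MORPH_CLOSE,np.ones((3,3))); print('nest',zrect(p,T,g,24))
for r in ctrl.trace(p,'tag')[:1]: print(r['extent'],zrect(p,T,r['pixels'],10))
print(go(cmd0(),536.3,272.8,60,np.radians(121.6)))
E
```

```text
[482.39244679  78.25860479 276.90189722]
pin [540.   63.7  61.5] 93 [540.9  63.1  64.5]
pin [536.9 -39.3  61.3] 77 [537.1 -40.6  64.5]
knob [609.6  64.2  84.7] 238
boardpx (555.5, 11.4, 144.0, 151.8, -2.1)
nest (539.6, 10.9, 48.7, 74.8, -2.0)
[379.8, 17.8, 42.8, 33.4] (543.6, 259.8, 34.9, 37.7, 30.0)
(array([0.6472, 0.1796, 0.7607]), array([ 0.    , -0.    , -0.3517]))
```

Emit:
jog_arm([
  {"tx": 0.641, "ty": 0.185, "tz": 0.594, "wx": 0, "wy": 0, "wz": -0.352, "claw": 0.6},
  {"tx": 0.641, "ty": 0.185, "tz": 0.594, "wx": 0, "wy": 0, "wz": -0.352, "claw": 0.6},
  {"tx": 0.641, "ty": 0.185, "tz": 0.594, "wx": 0, "wy": 0, "wz": -0.352, "claw": 0.6},
  {"tx": 0.641, "ty": 0.185, "tz": 0.594, "wx": 0, "wy": 0, "wz": -0.352, "claw": 0.6},
  {"tx": 0.641, "ty": 0.185, "tz": 0.594, "wx": 0, "wy": 0, "wz": -0.352, "claw": 0.6},
  {"tx": 0.641, "ty": 0.185, "tz": 0.594, "wx": 0, "wy": 0, "wz": -0.352, "claw": 0.6},
  {"tx": 0.641, "ty": 0.185, "tz": 0.594, "wx": 0, "wy": 0, "wz": -0.352, "claw": 0.6},
  {"tx": 0.641, "ty": 0.185, "tz": 0.594, "wx": 0, "wy": 0, "wz": -0.352, "claw": 0.6},
])

```text
clock: 9.2
eef_pos: [538.2, 269.0, 99.9]
tool_rot: [-3.14, 0.001, 2.121]
force: [-1.2, -0.7, -0.1]
width: 34.2
gripper_force: 0.0
```

```bash
python3 - <<'E'
from h import *
c=cmd0(); c[2]-=10; json.dump(c,open('cmd.json','w'))
c=comp([.641,.185,.594],[0,0,-.352])
cam('wrist');p,T=cam('wrist'); 
for r in ctrl.trace(p,'tag')[:1]: print(r['extent'],zrect(p,T,r['pixels'],10))
I=np.eye(4)@np.array(p['hand_eye']); C=cloud(p,I,np.ones((480,640),bool))
f=C[(abs(C[:,1])<45)&(abs(C[:,0])<14)&(C[:,2]<30)&(C[:,2]>-60)]
for sg in (f[:,1]>0,f[:,1]<0):
    g=f[sg]; print(len(g),g.max(0).round(1),g.min(0).round(1),np.percentile(g[:,2],[50,90,98,99.5]).round(1))
E
```

```text
cmd [537.918 270.935 100.013   3.142   0.      2.123] meas [538.2 269.   99.9] [-3.1401e+00  1.4000e-03  2.1211e+00] t 9.2 F [-1.2 -0.7 -0.1] w 34.2
[322.4, 227.1, 52.0, 82.8] (537.8, 272.3, 33.4, 59.7, 32.6)
2347 [ 11.9  31.3 -21.7] [-12.1  17.4 -60. ] [-46.  -30.9 -26.1 -23.8]
2321 [ 11.7 -16.1 -22.2] [-11.8 -30.2 -60. ] [-45.9 -30.8 -26.  -24.2]
```

```bash
python3 - <<'E'
from h import *
p,T=cam('wrist'); save(p,'w5.png',(160,140,500,395),2.2)
I=np.array(p['hand_eye']); C=cloud(p,I,np.ones((480,640),bool))
f=C[(abs(C[:,1])<50)&(abs(C[:,0])<40)]
print(np.histogram(f[:,2],np.arange(-100,120,10)))
for sg in (1,-1):
    g=f[(f[:,2]<20)&(f[:,1]*sg>0)]; g=g[np.argsort(-g[:,2])][:5]; print(g.round(1))
W=cloud(p,T,ctrl.trace(p,'tag')[0]['pixels']); print(np.percentile(W[:,2],[5,50,95]).round(1))
E
```

```text
(array([10579,  6549,  9747,  2554,  1740,  1421,  1143,   374,     0,
           0,     0,     0,     0,     0,     0,     0,     0,     0,
          19,  3994, 10640]), array([-100,  -90,  -80,  -70,  -60,  -50,  -40,  -30,  -20,  -10,    0,
         10,   20,   30,   40,   50,   60,   70,   80,   90,  100,  110]))
[[ -3.5  17.7 -22.7]
 [  1.6  17.5 -22.7]
 [  0.7  17.5 -22.8]
 [  0.5  17.5 -23.1]
 [  0.1  17.5 -23.2]]
[[  0.9 -16.4 -22.3]
 [  1.4 -16.4 -22.3]
 [  0.5 -16.4 -22.4]
 [  0.4 -16.3 -23.1]
 [  8.2 -16.5 -23.1]]
[ 7.6  9.7 10.9]
```

View pics/w5.png

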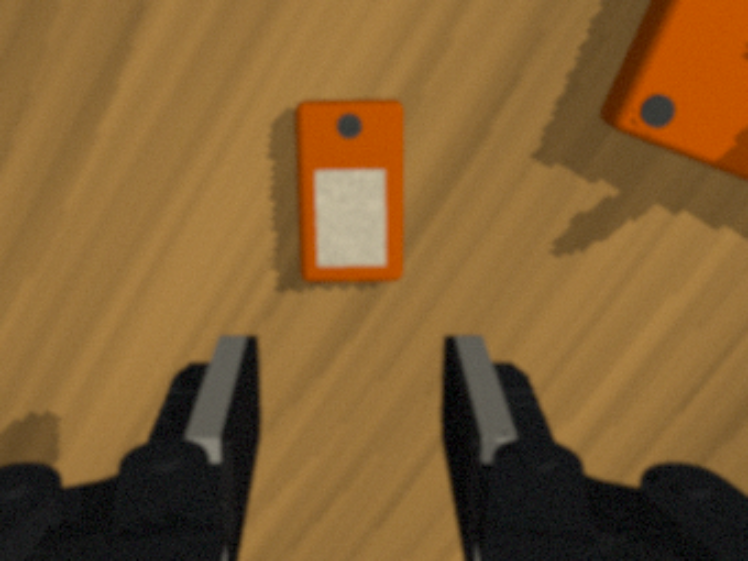

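The tag is at crop (351,190), centred between the fingers, with the decoy press's corner at upper right. Next I open partly, descend and close.

Emit:
jog_arm([
  {"tx": 0, "ty": 0.003, "tz": 0.1, "wx": 0, "wy": 0, "wz": 0, "claw": 0.35},
  {"tx": 0, "ty": 0.003, "tz": 0.1, "wx": 0, "wy": 0, "wz": 0, "claw": 0.35},
  {"tx": 0, "ty": 0.003, "tz": 0.2, "wx": 0, "wy": 0, "wz": 0, "claw": 0.35},
  {"tx": 0, "ty": 0.003, "tz": 0.26, "wx": 0, "wy": 0, "wz": 0, "claw": 0.35},
  {"tx": 0, "ty": 0.003, "tz": 0.3, "wx": 0, "wy": 0, "wz": 0, "claw": 0.35},
  {"tx": 0, "ty": 0.003, "tz": 0.322, "wx": 0, "wy": 0, "wz": 0, "claw": 0.35},
  {"tx": 0, "ty": 0.003, "tz": 0.322, "wx": 0, "wy": 0, "wz": 0, "claw": 0.35},
  {"tx": 0, "ty": 0.003, "tz": 0.322, "wx": 0, "wy": 0, "wz": 0, "claw": 0.7},
  {"tx": 0, "ty": 0.003, "tz": 0.322, "wx": 0, "wy": 0, "wz": 0, "claw": 0.7},
  {"tx": 0, "ty": 0.003, "tz": 0.322, "wx": 0, "wy": 0, "wz": 0, "claw": 0.7},
  {"tx": 0, "ty": 0.003, "tz": 0.322, "wx": 0, "wy": 0, "wz": 0, "claw": 0.7},
])

```text
clock: 10.55
eef_pos: [539.0, 271.6, 3.9]
tool_rot: [3.141, 0.0, 2.123]
force: [0.2, -0.6, -0.1]
width: 25.6
gripper_force: 0.0
```

```bash
cat >> h.py <<'E'
def tips(p):
    C=cloud(p,np.array(p['hand_eye']),np.ones((480,640),bool))
    f=C[(abs(C[:,1])<50)&(abs(C[:,0])<13)&(C[:,2]<-3)&(C[:,2]>-70)]
    return [np.percentile(f[f[:,1]*s>0][:,2],[98,99.8]).round(1) for s in(1,-1)]
E
python3 - <<'E'
from h import *
c=comp([0,.003,.322],[0,0,0])
p,T=cam('wrist'); save(p,'w6.png',(160,140,500,395),2.2)
print(tips(p))
for r in ctrl.trace(p,'tag')[:1]:
    print(r['extent'],zrect(p,T,r['pixels'],10)); W=cloud(p,T,r['pixels']); print(W.mean(0),np.percentile(W[:,2],[5,50,95]).round(1))
E
```

```text
cmd [538.684 271.407   3.413   3.142   0.      2.123] meas [539.  271.6   3.9] [3.1408 0.     2.1228] t 10.55 F [ 0.2 -0.6 -0.1] w 25.6
[array([-4.9, -3.9]), array([-5. , -3.9])]
[318.8, 287.6, 78.4, 121.9] (537.7, 272.7, 33.3, 60.6, 32.5)
[536.60704349 275.13644571   9.6147888 ] [ 8.   9.8 10.8]
```

View pics/w6.png

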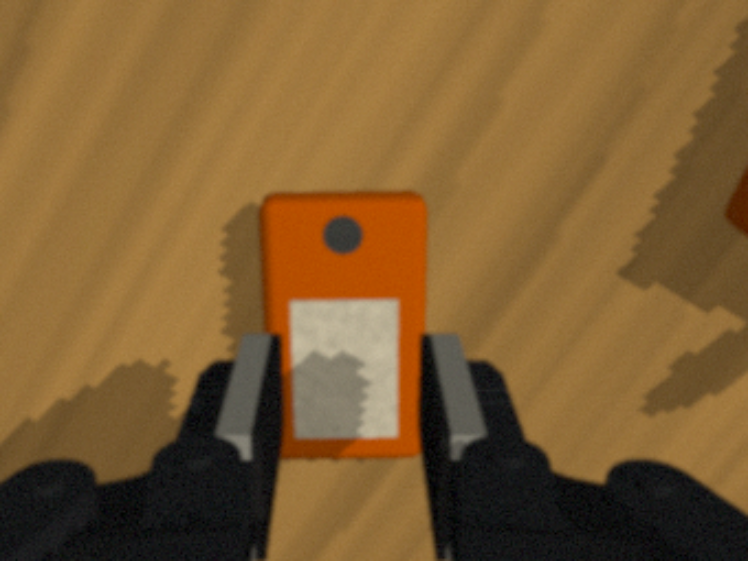

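Vision shows the fingertips about 22 mm behind the nominal TCP at this opening. They closed above the tag, which has not moved (crop centre (345,325)). I'll go lower and grip.

Emit:
jog_arm([
  {"tx": 0, "ty": 0, "tz": 0, "wx": 0, "wy": 0, "wz": 0.004, "claw": 0.35},
  {"tx": 0, "ty": 0, "tz": 0, "wx": 0, "wy": 0, "wz": 0.004, "claw": 0.35},
  {"tx": 0, "ty": 0, "tz": 0, "wx": 0, "wy": 0, "wz": 0.004, "claw": 0.35},
  {"tx": 0, "ty": 0, "tz": 0.02, "wx": 0, "wy": 0, "wz": 0, "claw": 0.35},
  {"tx": 0, "ty": 0, "tz": 0.035, "wx": 0, "wy": 0, "wz": 0, "claw": 0.35},
  {"tx": 0, "ty": 0, "tz": 0.05, "wx": 0, "wy": 0, "wz": 0, "claw": 0.35},
  {"tx": 0, "ty": 0, "tz": 0.06, "wx": 0, "wy": 0, "wz": 0, "claw": 0.35},
  {"tx": 0, "ty": 0, "tz": 0.06, "wx": 0, "wy": 0, "wz": 0, "claw": 0.35},
])

```text
clock: 11.45
eef_pos: [538.2, 271.2, -15.3]
tool_rot: [-3.14, -0.0, 2.123]
force: [-0.2, -0.0, -0.5]
width: 55.7
gripper_force: 0.0
```

```bash
python3 - <<'E'
from h import *
c=comp([0,0,.06],[0,0,0])
p,T=cam('wrist')
C=cloud(p,np.array(p['hand_eye']),np.ones((480,640),bool))
for s in (1,-1):
    f=C[(C[:,1]*s<50)&(C[:,1]*s>19)&(abs(C[:,0])<9)]; print(np.histogram(f[:,2],np.arange(-60,40,4))[0])
E
```

```text
cmd [538.684 271.407 -14.587   3.142   0.      2.123] meas [538.2 271.2 -15.3] [-3.1404e+00 -1.0000e-04  2.1227e+00] t 11.45 F [-0.2 -0.  -0.5] w 55.7
[ 184  239  213  197  193  157  142   81   42    0   72 1749    0    0
    0    0    0    0    0    0    0    0    0    0]
[ 191  232  218  194  193  160  137   87   37    0   85 1734    0    0
    0    0    0    0    0    0    0    0    0    0]
```

Emit:
jog_arm([
  {"tx": 0, "ty": 0, "tz": 0.003, "wx": 0, "wy": 0, "wz": 0, "claw": 0.75},
  {"tx": 0, "ty": 0, "tz": 0.003, "wx": 0, "wy": 0, "wz": 0, "claw": 0.75},
  {"tx": 0, "ty": 0, "tz": 0.003, "wx": 0, "wy": 0, "wz": 0, "claw": 0.75},
  {"tx": 0, "ty": 0, "tz": 0.003, "wx": 0, "wy": 0, "wz": 0, "claw": 0.75},
  {"tx": 0, "ty": 0, "tz": 0.003, "wx": 0, "wy": 0, "wz": 0, "claw": 0.75},
  {"tx": 0, "ty": 0, "tz": 0.003, "wx": 0, "wy": 0, "wz": 0, "claw": 0.75},
])

```text
clock: 12.1
eef_pos: [538.8, 271.4, -15.0]
tool_rot: [3.141, -0.0, 2.123]
force: [-0.7, 0.0, 5.9]
width: 31.0
gripper_force: 59.5
```

Emit:
jog_arm([
  {"tx": 0, "ty": 0, "tz": -0.05, "wx": 0, "wy": 0, "wz": 0, "claw": 0.75},
  {"tx": 0, "ty": 0, "tz": -0.15, "wx": 0, "wy": 0, "wz": 0, "claw": 0.75},
  {"tx": 0, "ty": 0, "tz": -0.3, "wx": 0, "wy": 0, "wz": 0, "claw": 0.75},
  {"tx": 0, "ty": 0, "tz": -0.3, "wx": 0, "wy": 0, "wz": 0, "claw": 0.75},
])

```text
clock: 12.5
eef_pos: [542.9, 273.3, 80.6]
tool_rot: [3.13, 0.001, 2.123]
force: [0.9, 0.1, -0.2]
width: 31.0
gripper_force: 59.5
```

```bash
python3 - <<'E'
from h import *
comp([0,0,.003],[0,0,0]); c=comp([0,0,-.303],[0,0,0])  # two bookings
p,T=cam('wrist'); save(p,'w7.png',(160,140,500,395),2.2)
for r in ctrl.trace(p,'tag')[:1]:
    I=np.array(p['hand_eye']); C=cloud(p,I,r['pixels']); print(r['score'],r['extent'],np.percentile(C,[2,50,98],axis=0).round(1))
    z=np.median(C[:,2]); print('tool frame rect',z,zrect(p,I,r['pixels'],z))
    A=np.c_[C[:,:2],np.ones(len(C))]; print('tilt',np.linalg.lstsq(A,C[:,2],rcond=None)[0].round(3))
E
```

```text
cmd [538.684 271.407 -15.487   3.142   0.      2.123] meas [542.9 273.3  80.6] [3.1304e+00 9.0000e-04 2.1225e+00] t 12.5 F [ 0.9  0.1 -0.2] w 31.0
cmd [538.684 271.407  75.413   3.142   0.      2.123] meas [542.9 273.3  80.6] [3.1304e+00 9.0000e-04 2.1225e+00] t 12.5 F [ 0.9  0.1 -0.2] w 31.0
0.66 [321.1, 310.4, 87.1, 133.4] [[-27.6 -14.9 -26.1]
 [  4.8   0.6 -24.7]
 [ 29.6  16.1 -20.9]]
tool frame rect -24.713106979206643 (1.5, 0.5, 33.6, 60.5, 90.0)
tilt [-1.100e-02 -5.700e-02 -2.421e+01]
```

View pics/w7.png

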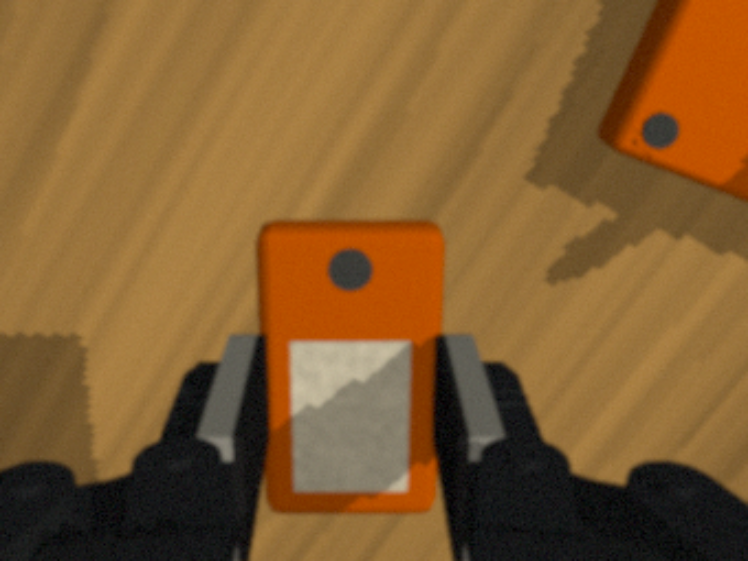

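The tag is held flat and centred between the pads: crop (350,370), in-tool offset about (0, 0.5) mm.

Emit:
jog_arm([
  {"tx": -0.12, "ty": -0.075, "tz": -0.082, "wx": 0, "wy": 0, "wz": 0.06, "claw": 0.75},
  {"tx": -0.24, "ty": -0.15, "tz": -0.082, "wx": 0, "wy": 0, "wz": 0.12, "claw": 0.75},
  {"tx": -0.36, "ty": -0.22, "tz": -0.082, "wx": 0, "wy": 0, "wz": 0.18, "claw": 0.75},
  {"tx": -0.48, "ty": -0.296, "tz": -0.082, "wx": 0, "wy": 0, "wz": 0.24, "claw": 0.75},
  {"tx": -0.6, "ty": -0.37, "tz": -0.082, "wx": 0, "wy": 0, "wz": 0.3, "claw": 0.75},
  {"tx": -0.7, "ty": -0.43, "tz": -0.082, "wx": 0, "wy": 0, "wz": 0.35, "claw": 0.75},
  {"tx": -0.7435, "ty": -0.458, "tz": -0.082, "wx": 0, "wy": 0, "wz": 0.374, "claw": 0.75},
  {"tx": -0.7435, "ty": -0.458, "tz": -0.082, "wx": 0, "wy": 0, "wz": 0.374, "claw": 0.75},
  {"tx": -0.7435, "ty": -0.458, "tz": -0.082, "wx": 0, "wy": 0, "wz": 0.374, "claw": 0.75},
])

```text
clock: 13.5
eef_pos: [538.3, 11.3, 98.5]
tool_rot: [-3.14, -0.001, 1.538]
force: [-0.2, 0.8, -0.9]
width: 30.6
gripper_force: 59.6
```

```bash
cat >> h.py <<'E'
def pins(p,T,zlo=50):
    C=cloud(p,T,np.ones((480,640),bool)); s=C[(abs(C[:,0]-539)<22)&(abs(C[:,1]-10)<75)&(C[:,2]>60)&(C[:,2]<68)]
    for sg in(s[:,1]>40,s[:,1]<-20): print('pin',s[sg].mean(0).round(1) if sg.any() else None,sg.sum())
E
python3 - <<'E'
from h import *
c=comp([-.7435,-.458,-.082],[0,0,.374])
cam('wrist');p,T=cam('wrist'); print(ctrl.read_state()['eef_pos'])
for r in ctrl.trace(p,'tag')[:1]:
    I=np.array(p['hand_eye']); C=cloud(p,I,r['pixels']); z=np.median(C[:,2]); print('tool',zrect(p,I,r['pixels'],z),'world',zrect(p,T,r['pixels'],c[2]-z),z)
pins(p,T)
C=cloud(p,T,np.ones((480,640),bool)); print('keeper', C[(C[:,2]>80)&(C[:,2]<90)&(abs(C[:,0]-610)<20)&(abs(C[:,1]-63)<20)].mean(0))
E
```

```text
cmd [538.645   9.434 100.013   3.142  -0.      1.535] meas [538.3  11.3  98.5] [-3.1403e+00 -1.4000e-03  1.5377e+00] t 13.5 F [-0.2  0.8 -0.9] w 30.6
[538.51582912  12.25387695  98.69265917]
tool (1.9, 0.8, 33.3, 60.5, 90.0) world (539.3, 14.7, 32.9, 59.8, -1.8) -24.772059899190523
pin [541.6  63.4  62.9] 229
pin None 0
keeper [609.6350901   63.54818826  85.18285573]
```

Emit:
jog_arm([
  {"tx": -0.008, "ty": 0.001, "tz": 0.1, "wx": 0, "wy": 0, "wz": 0, "claw": 0.75},
  {"tx": -0.008, "ty": 0.001, "tz": 0.1, "wx": 0, "wy": 0, "wz": 0, "claw": 0.75},
  {"tx": -0.008, "ty": 0.001, "tz": 0.1, "wx": 0, "wy": 0, "wz": 0, "claw": 0.75},
])

```text
clock: 13.95
eef_pos: [538.3, 8.1, 68.9]
tool_rot: [-3.14, -0.0, 1.537]
force: [-0.1, -1.0, -0.1]
width: 30.8
gripper_force: 59.6
```

```bash
python3 - <<'E'
from h import *
c=comp([-.008,.001,.1],[0,0,0])
for k in range(3):
    p,T=cam('wrist'); print(ctrl.read_state()['eef_pos'].round(1))
for r in ctrl.trace(p,'tag')[:1]:
    I=np.array(p['hand_eye']); C=cloud(p,I,r['pixels']); z=np.median(C[:,2]); print('tool',zrect(p,I,r['pixels'],z),'world',zrect(p,T,r['pixels'],T[2,3]+164.3-z),z)
pins(p,T)
E
```

```text
cmd [538.86    7.024  70.013   3.142   0.      1.535] meas [538.3   8.1  68.9] [-3.1399e+00 -3.0000e-04  1.5369e+00] t 13.95 F [-0.1 -1.  -0.1] w 30.8
[539.    7.9  69.5]
[539.4   7.7  69.9]
[539.5   7.5  70. ]
tool (1.9, 0.9, 33.1, 60.5, 90.0) world (545.6, 186.6, 44.8, 81.9, -2.0) -24.764790555273038
pin [541.5  63.3  63.1] 300
pin [538.  -43.3  65.4] 2
```

Emit:
jog_arm([
  {"tx": 0.003, "ty": -0.002, "tz": 0.08, "wx": 0, "wy": 0, "wz": 0, "claw": 0.75},
  {"tx": 0.003, "ty": -0.002, "tz": 0.13, "wx": 0, "wy": 0, "wz": 0, "claw": 0.75},
  {"tx": 0.003, "ty": -0.002, "tz": 0.17, "wx": 0, "wy": 0, "wz": 0, "claw": 0.75},
  {"tx": 0.003, "ty": -0.002, "tz": 0.19, "wx": 0, "wy": 0, "wz": 0, "claw": 0.75},
  {"tx": 0.003, "ty": -0.002, "tz": 0.205, "wx": 0, "wy": 0, "wz": 0, "claw": 0.75},
  {"tx": 0.003, "ty": -0.002, "tz": 0.211, "wx": 0, "wy": 0, "wz": 0, "claw": 0.75},
  {"tx": 0.003, "ty": -0.002, "tz": 0.211, "wx": 0, "wy": 0, "wz": 0, "claw": 0.75},
])

```text
clock: 14.85
eef_pos: [538.5, 7.9, 6.0]
tool_rot: [3.141, -0.0, 1.535]
force: [-0.2, -0.8, 1.0]
width: 30.5
gripper_force: 59.6
```

```bash
python3 - <<'E'
from h import *
c=comp([.003,-.002,.211],[0,0,0])
for k in range(2): p,T=cam('wrist')
s=ctrl.read_state();print(s['eef_pos'].round(1),s['force'])
v=p['img'].astype(int)
for r in ctrl.trace(p,'tag')[:1]:
    I=np.array(p['hand_eye']); C=cloud(p,I,r['pixels']); z=np.median(C[:,2]); print('tool',zrect(p,I,r['pixels'],z),z, 'topz',np.median(cloud(p,T,r['pixels'])[:,2]))
E
```

```text
cmd [538.292   7.945   6.713   3.142   0.      1.535] meas [538.5   7.9   6. ] [ 3.1412 -0.      1.5352] t 14.85 F [-0.2 -0.8  1. ] w 30.5
[538.6   7.9   6.2] [ 0.51966754 -0.1972678   0.3381065 ]
tool (1.9, 0.7, 33.3, 60.5, -90.0) -24.758603549825352 topz 30.886763970695284
```

Emit:
jog_arm([
  {"tx": 0, "ty": 0, "tz": 0.004, "wx": 0, "wy": 0, "wz": 0, "claw": 0.75},
  {"tx": 0, "ty": 0, "tz": 0.004, "wx": 0, "wy": 0, "wz": 0, "claw": 0.75},
  {"tx": 0, "ty": 0, "tz": 0.004, "wx": 0, "wy": 0, "wz": 0, "claw": 0.45},
  {"tx": 0, "ty": 0, "tz": 0.004, "wx": 0, "wy": 0, "wz": 0, "claw": 0.45},
  {"tx": 0, "ty": 0, "tz": 0.004, "wx": 0, "wy": 0, "wz": 0, "claw": 0.45},
  {"tx": 0, "ty": 0, "tz": -0.05, "wx": 0, "wy": 0, "wz": 0, "claw": 0.45},
  {"tx": 0, "ty": 0, "tz": -0.2, "wx": 0, "wy": 0, "wz": 0, "claw": 0.45},
  {"tx": 0, "ty": 0, "tz": -0.33, "wx": 0, "wy": 0, "wz": 0, "claw": 0.45},
  {"tx": 0, "ty": 0, "tz": -0.45, "wx": 0, "wy": 0, "wz": 0, "claw": 0.45},
  {"tx": 0, "ty": 0, "tz": -0.45, "wx": 0, "wy": 0, "wz": 0, "claw": 0.45},
])

```text
clock: 16.0
eef_pos: [541.7, 7.7, 145.3]
tool_rot: [3.132, -0.001, 1.535]
force: [0.3, -0.9, 0.3]
width: 46.8
gripper_force: 0.0
```

```bash
python3 - <<'E'
from h import *
c=comp([0,0,-.45],[0,0,0])
for k in range(3): p,T=cam('wrist')
np.savez('w8.npz',T=T,**{k:v for k,v in p.items() if k!='hand_eye'})
save(p,'w8.png')
for r in ctrl.trace(p,'tag')[:1]:
    W=cloud(p,T,r['pixels']);print(r['extent'],zrect(p,T,r['pixels'],30),'z',np.percentile(W[:,2],[10,50,90]).round(1),'tilt',np.linalg.lstsq(np.c_[W[:,:2]-W[:,:2].mean(0),np.ones(len(W))],W[:,2],rcond=None)[0].round(3))
pins(p,T)
x,y,w,h=r['extent']; print(r['extent'])
for t in ('plate',):
    for r in ctrl.trace(p,t)[:3]: print(t,r['score'],np.round(r['extent']),zrect(p,T,r['pixels'],10))
print(ctrl.read_state()['eef_pos'],go(c,537,-304,180,1.57))
E
```

```text
cmd [538.292   7.945 141.713   3.142   0.      1.535] meas [541.7   7.7 145.3] [ 3.1325e+00 -8.0000e-04  1.5351e+00] t 16.0 F [ 0.3 -0.9  0.3] w 46.8
[321.3, 223.7, 45.6, 76.2] (539.6, 9.1, 34.8, 61.3, -2.5) z [28.1 29.7 30.7] tilt [-6.0000e-03 -2.0000e-03  2.9287e+01]
pin [541.6  62.9  63. ] 143
pin [538.2 -39.6  63. ] 116
[321.3, 223.7, 45.6, 76.2]
plate 0.46 [177. 475.  25.  10.] (381.5, -260.0, 11.2, 25.7, 89.5)
[537.1521325    8.01961489 139.51485828] (array([-1.0393,  0.0326, -0.1276]), array([ 0.    ,  0.    , -0.0221]))
```

Emit:
jog_arm([
  {"tx": -0.1, "ty": 0.025, "tz": -0.1, "wx": 0, "wy": 0, "wz": 0, "claw": 0.45},
  {"tx": -0.83, "ty": 0.025, "tz": -0.19, "wx": 0, "wy": 0, "wz": 0, "claw": 0.45},
  {"tx": -0.83, "ty": 0.025, "tz": -0.19, "wx": 0, "wy": 0, "wz": 0, "claw": 0.45},
  {"tx": -0.83, "ty": 0.025, "tz": -0.19, "wx": 0, "wy": 0, "wz": 0, "claw": 0.45},
  {"tx": -0.83, "ty": 0.025, "tz": -0.19, "wx": 0, "wy": 0, "wz": 0, "claw": 0.45},
  {"tx": -0.83, "ty": 0.025, "tz": -0.19, "wx": 0, "wy": 0, "wz": 0, "claw": 0.45},
  {"tx": -0.83, "ty": 0.025, "tz": -0.19, "wx": 0, "wy": 0, "wz": 0, "claw": 0.45},
  {"tx": -0.83, "ty": 0.025, "tz": -0.19, "wx": 0, "wy": 0, "wz": 0, "claw": 0.45},
  {"tx": -0.83, "ty": 0.025, "tz": -0.19, "wx": 0, "wy": 0, "wz": 0, "claw": 0.45},
])

```text
clock: 17.15
eef_pos: [536.8, -238.8, 196.6]
tool_rot: [-3.14, -0.002, 1.538]
force: [0.4, 0.1, 0.6]
width: 47.2
gripper_force: 0.0
```

```bash
python3 - <<'E'
from h import *
c=comp([-.83,.025,-.19],[0,0,0])
for k in range(2): p,T=cam('wrist')
print(ctrl.read_state()['eef_pos']); save(p,'w9.png')
np.savez('w9.npz',T=T,**{k:v for k,v in p.items() if k!='hand_eye'})
for r in ctrl.trace(p,'plate')[:3]:
    print(r['score'],np.round(r['extent']),zrect(p,T,r['pixels'],10)); W=cloud(p,T,r['pixels']); g=W[(W[:,2]>41)&(W[:,2]<50)]; print('grip',len(g),rect(g) if len(g)>9 else '',np.median(g,0) if len(g) else '', 'top z',np.median(W[W[:,2]<20][:,2]))
E
```

```text
cmd [ 536.944 -241.164  198.713    3.142    0.       1.535] meas [ 536.8 -238.8  196.6] [-3.1396e+00 -2.1000e-03  1.5376e+00] t 17.15 F [0.4 0.1 0.6] w 47.2
[ 537.14070993 -238.99168578  197.12630637]
0.74 [181. 280.  66.  95.] (395.1, -313.2, 61.6, 99.9, -3.7)
grip 0   top z 7.143492531776701
0.69 [321. 266.  90. 133.] (536.7, -303.7, 80.1, 134.5, -2.0)
grip 810 (536.8, -304.4, 13.9, 49.8, -2.1) [ 536.75519291 -303.24006255   44.46515859] top z 9.679370437534288
```

The larger plate measures 80 x 134 mm and its grip 13.9 x 49.8 mm, which matches the description. Corrected grip centre is about (537.2, -306.6) at -2°.

Emit:
jog_arm([
  {"tx": -0.217, "ty": 0.009, "tz": 0.15, "wx": 0, "wy": 0, "wz": 0, "claw": 0.5},
  {"tx": -0.217, "ty": 0.009, "tz": 0.3, "wx": 0, "wy": 0, "wz": 0, "claw": 0.5},
  {"tx": -0.217, "ty": 0.009, "tz": 0.4, "wx": 0, "wy": 0, "wz": 0, "claw": 0.5},
  {"tx": -0.217, "ty": 0.009, "tz": 0.5, "wx": 0, "wy": 0, "wz": 0, "claw": 0.5},
  {"tx": -0.217, "ty": 0.009, "tz": 0.58, "wx": 0, "wy": 0, "wz": 0, "claw": 0.5},
  {"tx": -0.217, "ty": 0.009, "tz": 0.63, "wx": 0, "wy": 0, "wz": 0, "claw": 0.5},
  {"tx": -0.217, "ty": 0.009, "tz": 0.65, "wx": 0, "wy": 0, "wz": 0, "claw": 0.5},
  {"tx": -0.217, "ty": 0.009, "tz": 0.66, "wx": 0, "wy": 0, "wz": 0, "claw": 0.5},
  {"tx": -0.217, "ty": 0.009, "tz": 0.66, "wx": 0, "wy": 0, "wz": 0, "claw": 0.5},
])

```text
clock: 18.2
eef_pos: [538.0, -306.5, 0.6]
tool_rot: [3.14, 0.001, 1.536]
force: [0.4, 0.5, 0.3]
width: 42.6
gripper_force: 0.0
```

```bash
python3 - <<'E'
from h import *
c=comp([-.217,.009,.66],[0,0,0])
p,T=cam('wrist')
I=np.array(p['hand_eye']); C=cloud(p,I,np.ones((480,640),bool))
# grip in tool frame
g=C[(C[:,2]<-38)&(C[:,2]>-48)&(abs(C[:,1])<12)&(abs(C[:,0])<45)]; print('grip tool',rect(g),np.median(g,0))
for s in (1,-1):
    f=C[(C[:,1]*s<40)&(C[:,1]*s>18)&(abs(C[:,0])<9)]; print(np.histogram(f[:,2],np.arange(-60,12,4))[0])
E
```

```text
cmd [ 537.33  -306.319    0.713    3.142    0.       1.535] meas [ 538.  -306.5    0.6] [3.1404e+00 6.0000e-04 1.5357e+00] t 18.2 F [0.4 0.5 0.3] w 42.6
grip tool (1.9, -1.6, 14.1, 50.3, -89.9) [  5.54170298  -1.54675467 -44.04333641]
[ 126  184  198  178  158  153  130   90   56    8    0    0 1012   24
    0    0    0]
[ 121  172  205  182  164  157  131   79   62    7    0    0 1115   22
    0    0    0]
```

Emit:
jog_arm([
  {"tx": 0, "ty": -0.003, "tz": 0.01, "wx": 0, "wy": 0, "wz": 0, "claw": 0.5},
  {"tx": 0, "ty": -0.003, "tz": 0.01, "wx": 0, "wy": 0, "wz": 0, "claw": 1},
  {"tx": 0, "ty": -0.003, "tz": 0.01, "wx": 0, "wy": 0, "wz": 0, "claw": 1},
  {"tx": 0, "ty": -0.003, "tz": 0.01, "wx": 0, "wy": 0, "wz": 0, "claw": 1},
  {"tx": 0, "ty": -0.003, "tz": 0.01, "wx": 0, "wy": 0, "wz": 0, "claw": 1},
  {"tx": 0, "ty": -0.003, "tz": 0.01, "wx": 0, "wy": 0, "wz": 0, "claw": 1},
  {"tx": 0, "ty": -0.003, "tz": 0.01, "wx": 0, "wy": 0, "wz": 0, "claw": 1},
])

```text
clock: 18.95
eef_pos: [536.5, -306.5, -2.7]
tool_rot: [3.141, 0.0, 1.535]
force: [-1.3, -0.1, 5.1]
width: 12.7
gripper_force: 60.6
```

Gripped. I'll lift to 110 mm, then measure the plate in the hand.

Emit:
jog_arm([
  {"tx": 0, "ty": 0, "tz": -0.03, "wx": 0, "wy": 0, "wz": 0, "claw": 1},
  {"tx": 0, "ty": 0, "tz": -0.1, "wx": 0, "wy": 0, "wz": 0, "claw": 1},
  {"tx": 0, "ty": 0, "tz": -0.2, "wx": 0, "wy": 0, "wz": 0, "claw": 1},
  {"tx": 0, "ty": 0, "tz": -0.3, "wx": 0, "wy": 0, "wz": 0, "claw": 1},
  {"tx": 0, "ty": 0, "tz": -0.36, "wx": 0, "wy": 0, "wz": 0, "claw": 1},
  {"tx": 0, "ty": 0, "tz": -0.36, "wx": 0, "wy": 0, "wz": 0, "claw": 1},
  {"tx": 0, "ty": 0, "tz": -0.36, "wx": 0, "wy": 0, "wz": 0, "claw": 1},
])

```text
clock: 19.65
eef_pos: [536.0, -305.7, 104.2]
tool_rot: [-3.141, -0.001, 1.536]
force: [-0.9, -0.0, -4.2]
width: 12.6
gripper_force: 59.3
```

```bash
cat >> h.py <<'E'
def inhand(p):
    r=ctrl.trace(p,'plate')[0]; I=np.array(p['hand_eye']); m=r['pixels']; C=cloud(p,I,m)
    g=C[(C[:,2]<-36)&(abs(C[:,1])<12)&(abs(C[:,0])<45)]; t=C[(C[:,2]>-15)&(C[:,2]<0)]
    print('score',r['score'],'grip',rect(g),'topplane',np.linalg.lstsq(np.c_[t[:,:2],np.ones(len(t))],t[:,2],rcond=None)[0].round(4),'plate',zrect(p,I,m,np.median(t[:,2])))
E
python3 - <<'E'
from h import *
comp([0,-.003,.01],[0,0,0]); c=comp([0,0,-.36],[0,0,0])
cam('wrist');p,T=cam('wrist'); print(ctrl.read_state()['eef_pos'],ctrl.read_state()['force'])
np.savez('w10.npz',T=T,**p); inhand(p)
E
```

```text
cmd [ 536.431 -306.287   -2.287    3.142    0.       1.535] meas [ 536.  -305.7  104.2] [-3.1407e+00 -7.0000e-04  1.5355e+00] t 19.65 F [-0.9 -0.  -4.2] w 12.6
cmd [ 536.431 -306.287  105.713    3.142    0.       1.535] meas [ 536.  -305.7  104.2] [-3.1407e+00 -7.0000e-04  1.5355e+00] t 19.65 F [-0.9 -0.  -4.2] w 12.6
[ 535.21443791 -305.31757161  103.09049645] [-0.92222021 -0.32754121 -3.84125018]
score 0.96 grip (0.0, 0.0, 0.0, 0.0, 0.0) topplane [0. 0. 0.] plate (nan, nan, 0.0, 0.0, 0.0)
  return _methods._mean(a, axis=axis, dtype=dtype,
  ret = ret.dtype.type(ret / rcount)
```

```bash
sed -i "s/r=ctrl.trace(p,'plate')\[0\]/r=min(ctrl.trace(p,'plate'),key=lambda r:abs(r['extent'][0]-320))/" h.py
python3 - <<'E'
from h import *
p,T=cam('wrist'); print(ctrl.read_state()['eef_pos'],ctrl.read_state()['torque']); inhand(p)
E
```

```text
[ 535.42036495 -305.63694058  103.18287163] [7.37785545e-03 8.63445851e-05 9.93190251e-03]
score 0.87 grip (1.7, 1.1, 16.5, 50.9, -88.2) topplane [ 8.0000e-04  2.0000e-04 -1.2274e+01] plate (1.5, 0.7, 80.6, 132.9, 90.0)
```

Emit:
jog_arm([
  {"tx": 0.05, "ty": -0.002, "tz": -0.03, "wx": 0, "wy": 0, "wz": 0, "claw": 1},
  {"tx": 0.14, "ty": -0.005, "tz": -0.03, "wx": 0, "wy": 0, "wz": 0, "claw": 1},
  {"tx": 0.25, "ty": -0.008, "tz": -0.03, "wx": 0, "wy": 0, "wz": 0, "claw": 1},
  {"tx": 0.37, "ty": -0.012, "tz": -0.03, "wx": 0, "wy": 0, "wz": 0, "claw": 1},
  {"tx": 0.49, "ty": -0.015, "tz": -0.03, "wx": 0, "wy": 0, "wz": 0, "claw": 1},
  {"tx": 0.61, "ty": -0.018, "tz": -0.03, "wx": 0, "wy": 0, "wz": 0, "claw": 1},
  {"tx": 0.73, "ty": -0.022, "tz": -0.03, "wx": 0, "wy": 0, "wz": 0, "claw": 1},
  {"tx": 0.83, "ty": -0.025, "tz": -0.03, "wx": 0, "wy": 0, "wz": 0, "claw": 1},
  {"tx": 0.91, "ty": -0.028, "tz": -0.03, "wx": 0, "wy": 0, "wz": 0, "claw": 1},
  {"tx": 0.96, "ty": -0.029, "tz": -0.03, "wx": 0, "wy": 0, "wz": 0, "claw": 1},
  {"tx": 1, "ty": -0.03, "tz": -0.03, "wx": 0, "wy": 0, "wz": 0, "claw": 1},
])

```text
clock: 21.0
eef_pos: [538.0, -4.5, 114.1]
tool_rot: [3.141, -0.0, 1.537]
force: [0.3, 0.2, -4.7]
width: 12.9
gripper_force: 59.3
```

```bash
python3 - <<'E'
from h import *
c=comp([1,-.03,-.03],[0,0,0]); print(go(c,538.1,10.25,110,1.535))
for k in range(3): p,T=cam('wrist')
print(ctrl.read_state()['eef_pos'],ctrl.read_state()['tool_rot']); inhand(p); pins(p,T)
E
```

```text
cmd [538.091  -6.157 114.713   3.142   0.      1.535] meas [538.   -4.5 114.1] [ 3.1414e+00 -3.0000e-04  1.5367e+00] t 21.0 F [ 0.3  0.2 -4.7] w 12.9
(array([ 0.0547, -0.0019,  0.0157]), array([ 0.    , -0.    ,  0.0002]))
[538.16621316  -6.14416054 113.92367722] [3.14133596e+00 3.39397680e-04 1.53589970e+00]
score 0.63 grip (1.9, 0.8, 14.0, 50.5, -89.9) topplane [ 5.00000e-04  1.00000e-04 -1.23149e+01] plate (1.3, 0.6, 80.0, 132.6, 90.0)
pin [541.5  63.1  63.2] 192
pin None 0
```

Emit:
jog_arm([
  {"tx": 0.03, "ty": 0, "tz": 0.02, "wx": 0, "wy": 0, "wz": 0, "claw": 1},
  {"tx": 0.053, "ty": 0, "tz": 0.06, "wx": 0, "wy": 0, "wz": 0, "claw": 1},
  {"tx": 0.053, "ty": 0, "tz": 0.1, "wx": 0, "wy": 0, "wz": 0, "claw": 1},
  {"tx": 0.053, "ty": 0, "tz": 0.13, "wx": 0, "wy": 0, "wz": 0, "claw": 1},
  {"tx": 0.053, "ty": 0, "tz": 0.15, "wx": 0, "wy": 0, "wz": 0, "claw": 1},
  {"tx": 0.053, "ty": 0, "tz": 0.15, "wx": 0, "wy": 0, "wz": 0, "claw": 1},
  {"tx": 0.053, "ty": 0, "tz": 0.15, "wx": 0, "wy": 0, "wz": 0, "claw": 1},
])

```text
clock: 21.9
eef_pos: [538.7, 9.3, 68.7]
tool_rot: [-3.141, 0.0, 1.535]
force: [0.0, -0.2, -4.0]
width: 13.1
gripper_force: 59.1
```

```bash
python3 - <<'E'
from h import *
c=comp([.053,0,.15],[0,0,0])
for k in range(2): p,T=cam('wrist')
s=ctrl.read_state();print(s['eef_pos'],s['force']); inhand(p); pins(p,T)
cv2.imwrite('pics/w11.png',cv2.resize(p['img'][150:420,230:410,::-1],None,fx=2.2,fy=2.2,interpolation=2))
# hole on +y side: look for the pin/hole region in the plate mask
I=np.array(p['hand_eye']); C=np.array([[0+1.6+52,0.7,-12.3]]); 
v=np.linalg.inv(I)@np.array([1.6+52,.7,-12.3,1]); print('hole px',p['cx']+p['fx']*v[0]/v[2],p['cy']+p['fy']*v[1]/v[2],v[2])
E
```

```text
cmd [538.656   9.733  69.713   3.142   0.      1.535] meas [538.7   9.3  68.7] [-3.1415e+00  3.0000e-04  1.5347e+00] t 21.9 F [ 0.  -0.2 -4. ] w 13.1
[539.07560933   9.50850208  69.17036109] [-1.050272    0.35558607 -4.01118602]
score 0.91 grip (1.6, 0.2, 14.8, 50.9, -89.6) topplane [ 5.00000e-04  1.00000e-04 -1.23165e+01] plate (1.3, 0.6, 80.0, 132.6, 90.0)
pin [541.6  63.4  63. ] 309
pin None 0
hole px 319.0982430986635 178.80547648671583 152.00714583211686
```

View pics/w11.png

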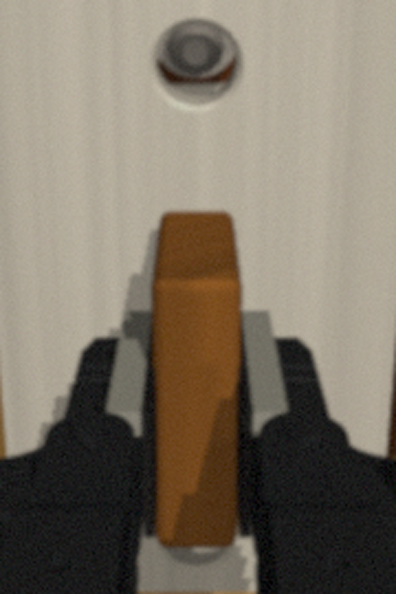

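The plate is level. Through its +y hole (centre about crop (197,63)) the pin tip shows at about crop (193,48). I'll work out the offset at true heights.

```bash
python3 - <<'E'
from h import *
p,T=cam('wrist'); s=ctrl.read_state(); z=s['eef_pos'][2]
a=atz(p,T,[[317.7,171.8]],65)[0]; b=atz(p,T,[[319.5,178.6]],z+12.3)[0]; print('pin',a,'hole',b,'pin-hole',(a-b)[:2],s['eef_pos'])
# pin tip via depth within hole
C=cloud(p,T,np.ones((480,640),bool)); q=C[(abs(C[:,0]-541)<8)&(abs(C[:,1]-63)<9)&(C[:,2]>63.5)&(C[:,2]<67)]; print(len(q),q.mean(0),np.ptp(q,axis=0))
E
```

```text
pin [541.10702784  63.66397107  65.        ] hole [541.84273473  63.20600968  81.5603442 ] pin-hole [-0.73570689  0.45796139] [539.03423645   9.63948308  69.2603442 ]
141 [541.48514917  62.99810478  64.56122941] [5.80954351 5.7660632  2.86980394]
```

Offset under 0.8 mm, so I'll lower slowly.

Emit:
jog_arm([
  {"tx": 0.001, "ty": -0.002, "tz": 0.012, "wx": 0, "wy": 0, "wz": 0, "claw": 1},
  {"tx": 0.001, "ty": -0.002, "tz": 0.024, "wx": 0, "wy": 0, "wz": 0, "claw": 1},
  {"tx": 0.001, "ty": -0.002, "tz": 0.036, "wx": 0, "wy": 0, "wz": 0, "claw": 1},
  {"tx": 0.001, "ty": -0.002, "tz": 0.048, "wx": 0, "wy": 0, "wz": 0, "claw": 1},
  {"tx": 0.001, "ty": -0.002, "tz": 0.06, "wx": 0, "wy": 0, "wz": 0, "claw": 1},
  {"tx": 0.001, "ty": -0.002, "tz": 0.07, "wx": 0, "wy": 0, "wz": 0, "claw": 1},
  {"tx": 0.001, "ty": -0.002, "tz": 0.07, "wx": 0, "wy": 0, "wz": 0, "claw": 1},
])

```text
clock: 22.8
eef_pos: [537.7, 10.0, 47.3]
tool_rot: [-3.141, 0.0, 1.535]
force: [-0.4, 0.7, -4.7]
width: 13.3
gripper_force: 59.2
```

```bash
python3 - <<'E'
from h import *
c=comp([.001,-.002,.07],[0,0,0])
p,T=cam('wrist'); s=ctrl.read_state(); print(s['eef_pos'],s['tool_rot'],s['force'],s['torque']); inhand(p)
E
```

```text
cmd [538.067  10.055  48.713   3.142   0.      1.535] meas [537.7  10.   47.3] [-3.1406e+00  1.0000e-04  1.5352e+00] t 22.8 F [-0.4  0.7 -4.7] w 13.3
[537.86723938  10.03384393  47.53004089] [-3.14106363e+00  1.45334242e-05  1.53516541e+00] [-0.2897244  -1.05624136 -4.97298354] [-0.06473026  0.01094284  0.03565746]
score 0.86 grip (1.8, 0.6, 14.0, 50.9, -89.6) topplane [ 2.60000e-03  1.00000e-04 -1.23774e+01] plate (1.5, 0.5, 80.2, 132.9, 90.0)
```

Emit:
jog_arm([
  {"tx": 0, "ty": 0, "tz": 0.012, "wx": 0, "wy": 0, "wz": 0, "claw": 1},
  {"tx": 0, "ty": 0, "tz": 0.024, "wx": 0, "wy": 0, "wz": 0, "claw": 1},
  {"tx": 0, "ty": 0, "tz": 0.036, "wx": 0, "wy": 0, "wz": 0, "claw": 1},
  {"tx": 0, "ty": 0, "tz": 0.048, "wx": 0, "wy": 0, "wz": 0, "claw": 1},
  {"tx": 0, "ty": 0, "tz": 0.056, "wx": 0, "wy": 0, "wz": 0, "claw": 1},
  {"tx": 0, "ty": 0, "tz": 0.062, "wx": 0, "wy": 0, "wz": 0, "claw": 1},
  {"tx": 0, "ty": 0, "tz": 0.065, "wx": 0, "wy": 0, "wz": 0, "claw": 1},
  {"tx": 0, "ty": 0, "tz": 0.068, "wx": 0, "wy": 0, "wz": 0, "claw": 1},
  {"tx": 0, "ty": 0, "tz": 0.068, "wx": 0, "wy": 0, "wz": 0, "claw": 1},
])

```text
clock: 23.8
eef_pos: [538.1, 10.1, 27.4]
tool_rot: [3.141, -0.0, 1.535]
force: [-1.1, -0.2, -5.3]
width: 13.0
gripper_force: 59.3
```

```bash
python3 - <<'E'
from h import *
c=comp([0,0,.068],[0,0,0])
p,T=cam('wrist'); s=ctrl.read_state(); print(s['eef_pos'],s['tool_rot'],s['force'],s['torque']); inhand(p)
E
```

```text
cmd [538.067  10.055  28.313   3.142   0.      1.535] meas [538.1  10.1  27.4] [ 3.1414 -0.      1.5352] t 23.8 F [-1.1 -0.2 -5.3] w 13.0
[538.12776595  10.04740528  27.44975619] [ 3.14146324e+00 -6.13666477e-05  1.53520982e+00] [-0.31709629 -0.40690279 -3.83118631] [-0.08599787 -0.0422333   0.03968911]
score 0.68 grip (1.8, 0.6, 13.9, 50.5, -89.7) topplane [ 2.70000e-03  1.00000e-04 -1.24076e+01] plate (1.3, 0.5, 80.1, 132.5, 90.0)
```

Emit:
jog_arm([
  {"tx": 0, "ty": 0, "tz": 0.002, "wx": 0, "wy": 0, "wz": 0, "claw": 1},
  {"tx": 0, "ty": 0, "tz": 0.004, "wx": 0, "wy": 0, "wz": 0, "claw": 1},
  {"tx": 0, "ty": 0, "tz": 0.005, "wx": 0, "wy": 0, "wz": 0, "claw": 1},
  {"tx": 0, "ty": 0, "tz": 0.005, "wx": 0, "wy": 0, "wz": 0, "claw": 1},
])

```text
clock: 24.3
eef_pos: [538.2, 10.1, 27.3]
tool_rot: [3.141, -0.001, 1.535]
force: [-2.4, -0.1, 9.7]
width: 13.0
gripper_force: 61.3
```

Seated: contact force 9.7 N at z = 27.3. Releasing and rising.

Emit:
jog_arm([
  {"tx": 0, "ty": 0, "tz": 0, "wx": 0, "wy": 0, "wz": 0, "claw": 0.5},
  {"tx": 0, "ty": 0, "tz": 0, "wx": 0, "wy": 0, "wz": 0, "claw": 0.5},
  {"tx": 0, "ty": 0, "tz": 0, "wx": 0, "wy": 0, "wz": 0, "claw": 0.5},
  {"tx": 0, "ty": 0, "tz": 0, "wx": 0, "wy": 0, "wz": 0, "claw": 0.5},
  {"tx": 0, "ty": 0, "tz": -0.06, "wx": 0, "wy": 0, "wz": 0, "claw": 0.5},
  {"tx": 0, "ty": 0, "tz": -0.2, "wx": 0, "wy": 0, "wz": 0, "claw": 0.5},
  {"tx": 0, "ty": 0, "tz": -0.32, "wx": 0, "wy": 0, "wz": 0, "claw": 0.6},
  {"tx": 0, "ty": 0, "tz": -0.42, "wx": 0, "wy": 0, "wz": 0, "claw": 0.6},
  {"tx": 0, "ty": 0, "tz": -0.42, "wx": 0, "wy": 0, "wz": 0, "claw": 0.6},
  {"tx": 0, "ty": 0, "tz": -0.42, "wx": 0, "wy": 0, "wz": 0, "claw": 0.6},
])

```text
clock: 25.3
eef_pos: [538.3, 10.2, 152.3]
tool_rot: [3.14, -0.0, 1.536]
force: [-0.5, 1.2, -0.2]
width: 34.5
gripper_force: 0.0
```

```bash
python3 - <<'E'
from h import *
comp([0,0,.005],[0,0,0]); c=comp([0,0,-.425],[0,0,0])
for k in range(2): p,T=cam('wrist')
r=max(ctrl.trace(p,'plate'),key=lambda r:r['pixels'].sum()); W=cloud(p,T,r['pixels']); t=W[(W[:,2]>33)&(W[:,2]<47)]
print(r['score'],zrect(p,T,r['pixels'],40),'z',np.percentile(t[:,2],[5,50,95]).round(1),np.linalg.lstsq(np.c_[t[:,:2]-t[:,:2].mean(0),np.ones(len(t))],t[:,2],rcond=None)[0].round(4))
g=W[W[:,2]>70]; print('grip',rect(g)); pins(p,T)
C=cloud(p,T,np.ones((480,640),bool)); k=C[(C[:,2]>82)&(C[:,2]<90)&(abs(C[:,0]-610)<20)&(abs(C[:,1]-63)<20)]; print('knob',len(k),k.mean(0))
E
```

```text
cmd [538.067  10.055  26.813   3.142   0.      1.535] meas [538.3  10.2 152.3] [ 3.1405e+00 -4.0000e-04  1.5355e+00] t 25.3 F [-0.5  1.2 -0.2] w 34.5
cmd [538.067  10.055 154.313   3.142   0.      1.535] meas [538.3  10.2 152.3] [ 3.1405e+00 -4.0000e-04  1.5355e+00] t 25.3 F [-0.5  1.2 -0.2] w 34.5
0.95 (539.0, 11.5, 81.1, 131.9, -2.1) z [38.5 39.7 40.8] [2.00000e-04 2.00000e-04 3.96892e+01]
grip (540.8, 12.5, 33.5, 49.6, 20.8)
pin [541.6  63.   63. ] 136
pin [538.4 -39.6  62.8] 110
knob 574 [610.03908244  63.28824126  85.42389133]
```

Emit:
jog_arm([
  {"tx": 0.181, "ty": 0.234, "tz": 0.1, "wx": 0, "wy": 0, "wz": -0.072, "claw": 0.6},
  {"tx": 0.181, "ty": 0.234, "tz": 0.1, "wx": 0, "wy": 0, "wz": -0.072, "claw": 0.6},
  {"tx": 0.181, "ty": 0.234, "tz": 0.1, "wx": 0, "wy": 0, "wz": -0.072, "claw": 0.6},
  {"tx": 0.181, "ty": 0.234, "tz": 0.1, "wx": 0, "wy": 0, "wz": -0.072, "claw": 0.6},
])

```text
clock: 25.85
eef_pos: [609.0, 62.1, 119.7]
tool_rot: [-3.138, 0.001, 1.649]
force: [0.0, 0.1, 0.1]
width: 34.1
gripper_force: 0.0
```

```bash
python3 - <<'E'
from h import *
c=cmd0(); c[2]=152.8; json.dump(c,open('cmd.json','w')); c=comp([.181,.234,.1],[0,0,-.072])
for k in range(2): p,T=cam('wrist')
I=np.array(p['hand_eye']); C=cloud(p,I,np.ones((480,640),bool)); z=T[2,3]; 
W=cloud(p,T,np.ones((480,640),bool)); k=(W[:,2]>82)&(W[:,2]<90)&(abs(W[:,0]-610)<14)&(abs(W[:,1]-63)<14); print('knob tool',k.sum(),C[k].mean(0),W[k].mean(0),ctrl.read_state()['eef_pos'])
E
```

```text
cmd [610.151  61.827 122.8     3.142   0.      1.648] meas [609.   62.1 119.7] [-3.1376e+00  5.0000e-04  1.6495e+00] t 25.85 F [0.  0.1 0.1] w 34.1
knob tool 600 [ 3.07709193  2.55531375 35.03308267] [610.87133302  64.18912411  85.37691981] [608.80323016  60.43659459 121.12015982]
```

Emit:
jog_arm([
  {"tx": 0, "ty": 0.003, "tz": 0.12, "wx": 0, "wy": 0, "wz": 0, "claw": 0.6},
  {"tx": 0, "ty": 0.003, "tz": 0.2, "wx": 0, "wy": 0, "wz": 0, "claw": 0.6},
  {"tx": 0, "ty": 0.003, "tz": 0.25, "wx": 0, "wy": 0, "wz": 0, "claw": 0.6},
  {"tx": 0, "ty": 0.003, "tz": 0.26, "wx": 0, "wy": 0, "wz": 0, "claw": 0.6},
  {"tx": 0, "ty": 0.003, "tz": 0.26, "wx": 0, "wy": 0, "wz": 0, "claw": 0.77},
  {"tx": 0, "ty": 0.003, "tz": 0.26, "wx": 0, "wy": 0, "wz": 0, "claw": 0.77},
  {"tx": 0, "ty": 0.003, "tz": 0.26, "wx": 0, "wy": 0, "wz": 0, "claw": 0.77},
])

```text
clock: 26.65
eef_pos: [612.0, 61.9, 45.2]
tool_rot: [3.139, -0.0, 1.648]
force: [0.0, 0.0, 0.3]
width: 19.5
gripper_force: 0.0
```

Emit:
jog_arm([
  {"tx": -0.001, "ty": 0.019, "tz": 0, "wx": 0, "wy": 0, "wz": 0.067, "claw": 0.77},
  {"tx": -0.004, "ty": 0.038, "tz": 0, "wx": 0, "wy": 0, "wz": 0.133, "claw": 0.77},
  {"tx": -0.009, "ty": 0.057, "tz": 0, "wx": 0, "wy": 0, "wz": 0.2, "claw": 0.77},
  {"tx": -0.016, "ty": 0.075, "tz": 0, "wx": 0, "wy": 0, "wz": 0.267, "claw": 0.77},
  {"tx": -0.025, "ty": 0.092, "tz": 0, "wx": 0, "wy": 0, "wz": 0.333, "claw": 0.77},
  {"tx": -0.035, "ty": 0.108, "tz": 0, "wx": 0, "wy": 0, "wz": 0.4, "claw": 0.77},
  {"tx": -0.047, "ty": 0.123, "tz": 0, "wx": 0, "wy": 0, "wz": 0.467, "claw": 0.77},
  {"tx": -0.061, "ty": 0.136, "tz": 0, "wx": 0, "wy": 0, "wz": 0.533, "claw": 0.77},
  {"tx": -0.061, "ty": 0.136, "tz": 0, "wx": 0, "wy": 0, "wz": 0.533, "claw": 0.77},
])

```text
clock: 27.55
eef_pos: [653.9, 46.6, 44.6]
tool_rot: [3.14, -0.001, 0.811]
force: [-0.1, 0.8, 0.8]
width: 19.3
gripper_force: 0.0
```

```bash
python3 - <<'E'
from h import *
comp([0,.003,.26],[0,0,0]); c=comp([-.061,.136,0],[0,0,.533])
piv=np.array([614.4,7.1]); d=np.array(c[:2])-piv; print('cmd r,ang',np.hypot(*d),np.degrees(np.arctan2(d[1],d[0])),np.degrees(c[5]))
for a in (40,34,28,22,16,10,4,0,-2,-4):
    th=np.radians(a); print(a,*go(c,*(piv+55*np.array([np.cos(th),np.sin(th)])),c[2],th))
E
```

```text
cmd [611.048  61.897  44.8     3.142   0.      1.648] meas [653.9  46.6  44.6] [ 3.1403e+00 -7.0000e-04  8.1070e-01] t 27.55 F [-0.1  0.8  0.8] w 19.3
cmd [653.144  46.814  44.8     3.142  -0.      0.811] meas [653.9  46.6  44.6] [ 3.1403e+00 -7.0000e-04  8.1070e-01] t 27.55 F [-0.1  0.8  0.8] w 19.3
cmd r,ang 55.48196891621826 45.70843010898737 46.47469488357663
40 [-0.0028  0.0182  0.    ] [ 0.     -0.      0.0719]
34 [-0.0059  0.0371  0.    ] [ 0.     -0.      0.1386]
28 [-0.011   0.0556  0.    ] [ 0.     -0.      0.2053]
22 [-0.0181  0.0735  0.    ] [ 0.     -0.      0.2719]
16 [-0.0269  0.0905  0.    ] [ 0.     -0.      0.3386]
10 [-0.0375  0.1065  0.    ] [ 0.     -0.      0.4053]
4 [-0.0497  0.1213  0.    ] [ 0.     -0.      0.4719]
0 [-0.0587  0.1305  0.    ] [ 0.     -0.      0.5164]
-2 [-0.0634  0.1348  0.    ] [ 0.     -0.      0.5386]
-4 [-0.0682  0.1389  0.    ] [ 0.     -0.      0.5608]
```

Emit:
jog_arm([
  {"tx": -0.003, "ty": 0.018, "tz": 0, "wx": 0, "wy": 0, "wz": 0.072, "claw": 0.77},
  {"tx": -0.006, "ty": 0.037, "tz": 0, "wx": 0, "wy": 0, "wz": 0.139, "claw": 0.77},
  {"tx": -0.011, "ty": 0.056, "tz": 0, "wx": 0, "wy": 0, "wz": 0.205, "claw": 0.77},
  {"tx": -0.018, "ty": 0.074, "tz": 0, "wx": 0, "wy": 0, "wz": 0.272, "claw": 0.77},
  {"tx": -0.027, "ty": 0.091, "tz": 0, "wx": 0, "wy": 0, "wz": 0.339, "claw": 0.77},
  {"tx": -0.038, "ty": 0.107, "tz": 0, "wx": 0, "wy": 0, "wz": 0.405, "claw": 0.77},
  {"tx": -0.05, "ty": 0.121, "tz": 0, "wx": 0, "wy": 0, "wz": 0.472, "claw": 0.77},
  {"tx": -0.059, "ty": 0.131, "tz": 0, "wx": 0, "wy": 0, "wz": 0.516, "claw": 0.77},
  {"tx": -0.063, "ty": 0.135, "tz": 0, "wx": 0, "wy": 0, "wz": 0.539, "claw": 0.77},
  {"tx": -0.063, "ty": 0.135, "tz": 0, "wx": 0, "wy": 0, "wz": 0.539, "claw": 0.77},
])

```text
clock: 28.55
eef_pos: [669.6, 5.4, 44.2]
tool_rot: [-3.141, -0.0, -0.034]
force: [-0.6, 0.4, 0.5]
width: 20.0
gripper_force: 0.0
```

Emit:
jog_arm([
  {"tx": 0, "ty": 0.003, "tz": 0, "wx": 0, "wy": 0, "wz": 0, "claw": 0.77},
  {"tx": 0, "ty": 0.006, "tz": 0, "wx": 0, "wy": 0, "wz": 0, "claw": 0.77},
  {"tx": 0, "ty": 0.008, "tz": 0, "wx": 0, "wy": 0, "wz": 0, "claw": 0.77},
  {"tx": 0, "ty": 0.008, "tz": 0, "wx": 0, "wy": 0, "wz": 0, "claw": 0.77},
])

```text
clock: 28.95
eef_pos: [669.7, 4.3, 44.1]
tool_rot: [-3.139, -0.0, -0.034]
force: [0.5, 3.6, 1.6]
width: 19.9
gripper_force: 2.1
```

```bash
python3 - <<'E'
from h import *
comp([-.063,.135,0],[0,0,.539]); c=comp([0,.008,0],[0,0,0])
cam('wrist');p,T=cam('wrist'); I=np.array(p['hand_eye']); C=cloud(p,I,np.ones((480,640),bool))
k=C[(C[:,2]<-37)&(C[:,2]>-45)&(abs(C[:,1])<9.2)&(abs(C[:,0]-2)<10)]; print('knob tool',len(k),k.mean(0),np.percentile(k,[2,98],axis=0).round(1))
s=ctrl.read_state();print(s['eef_pos'],s['force'],s['gripper_force'])
E
```

```text
cmd [ 6.69493e+02  5.21900e+00  4.48000e+01  3.14200e+00 -0.00000e+00
 -3.60000e-02] meas [669.7   4.3  44.1] [-3.1395e+00 -3.0000e-04 -3.4300e-02] t 28.95 F [0.5 3.6 1.6] w 19.9
cmd [ 6.69408e+02  2.82000e+00  4.48000e+01  3.14200e+00 -0.00000e+00
 -3.60000e-02] meas [669.7   4.3  44.1] [-3.1395e+00 -3.0000e-04 -3.4300e-02] t 28.95 F [0.5 3.6 1.6] w 19.9
knob tool 1370 [  1.23194105  -1.85434729 -41.04600571] [[ -6.6  -8.5 -42.5]
 [  7.5   4.8 -37.4]]
[669.70113754   4.24054373  44.06121218] [0.56809309 4.66347705 3.13096833] 2.4929002672433853
```

Emit:
jog_arm([
  {"tx": 0, "ty": 0.004, "tz": 0, "wx": 0, "wy": 0, "wz": 0, "claw": 0.77},
  {"tx": 0, "ty": 0.007, "tz": 0, "wx": 0, "wy": 0, "wz": 0, "claw": 0.77},
  {"tx": 0, "ty": 0.007, "tz": 0, "wx": 0, "wy": 0, "wz": 0, "claw": 0.77},
])

```text
clock: 29.35
eef_pos: [669.7, 4.3, 44.0]
tool_rot: [-3.137, -0.0, -0.034]
force: [0.3, 6.8, 3.6]
width: 19.5
gripper_force: 4.0
```

The keeper is at its stop: force rises and nothing moves. I'll ease off, open and rise.

Emit:
jog_arm([
  {"tx": 0, "ty": -0.004, "tz": 0, "wx": 0, "wy": 0, "wz": 0, "claw": 0.68},
  {"tx": 0, "ty": -0.007, "tz": 0, "wx": 0, "wy": 0, "wz": 0, "claw": 0.62},
  {"tx": 0, "ty": -0.007, "tz": 0, "wx": 0, "wy": 0, "wz": 0, "claw": 0.62},
  {"tx": 0, "ty": -0.007, "tz": 0, "wx": 0, "wy": 0, "wz": 0, "claw": 0.62},
  {"tx": 0, "ty": -0.007, "tz": -0.1, "wx": 0, "wy": 0, "wz": 0, "claw": 0.62},
  {"tx": 0, "ty": -0.007, "tz": -0.25, "wx": 0, "wy": 0, "wz": 0, "claw": 0.62},
  {"tx": 0, "ty": -0.007, "tz": -0.4, "wx": 0, "wy": 0, "wz": 0, "claw": 0.62},
  {"tx": 0, "ty": -0.007, "tz": -0.55, "wx": 0, "wy": 0, "wz": 0, "claw": 0.62},
  {"tx": 0, "ty": -0.007, "tz": -0.6, "wx": 0, "wy": 0, "wz": 0, "claw": 0.62},
  {"tx": 0, "ty": -0.007, "tz": -0.6, "wx": 0, "wy": 0, "wz": 0, "claw": 0.62},
  {"tx": 0, "ty": -0.007, "tz": -0.6, "wx": 0, "wy": 0, "wz": 0, "claw": 0.62},
])

```text
clock: 30.45
eef_pos: [668.7, 2.9, 222.7]
tool_rot: [-3.141, 0.002, -0.036]
force: [0.4, 0.2, -0.5]
width: 32.5
gripper_force: 0.0
```

```bash
python3 - <<'E'
from h import *
for k in range(3): p,T=cam('wrist')
W=cloud(p,T,np.ones((480,640),bool)); b=np.array([-.0,0])
k=W[(W[:,2]>82)&(W[:,2]<90)&(abs(W[:,0]-670)<20)&(abs(W[:,1]-8)<20)].mean(0)
n=W[(W[:,2]>47.5)&(W[:,2]<54)&(W[:,0]<612)&(W[:,0]>550)&(abs(W[:,1]-10)<25)]
t=W[(abs(W[:,2]-40)<4)&(W[:,0]>505)&(W[:,0]<575)&(abs(W[:,1]-10)<60)]
print('knob',k,'nose',n.mean(0),n.min(0),'plate z',np.median(t[:,2]),np.linalg.lstsq(np.c_[t[:,:2]-t[:,:2].mean(0),np.ones(len(t))],t[:,2],rcond=None)[0].round(4))
d=k-n.mean(0); print('bar dir deg',np.degrees(np.arctan2(d[1],d[0])))
pins(p,T); p,T=cam('top')
for t in ['keeper','plate','clip','saucer','flashlight','pebble','round_tag']:
    for r in ctrl.trace(p,t)[:2]: print(t,round(r['score'],2),np.round(r['extent']))
E
```

```text
knob [670.33035651   5.74279002  85.28334821] nose [582.1027198    8.73114164  50.66130664] [557.058489     0.61386078  48.77553317] plate z 39.64103649297911 [-2.20000e-03 -1.00000e-04  3.96979e+01]
bar dir deg -1.9399194012319372
pin None 0
pin None 0
keeper 0.78 [141. 167.  23.  59.]
plate 0.89 [352. 244.  37.  37.]
plate 0.56 [486. 313.  47.  27.]
clip 0.82 [398. 325.  53.  27.]
flashlight 0.58 [262. 162.  26.  50.]
pebble 0.51 [261. 161.  30.  50.]
round_tag 0.54 [431. 168.  16.  21.]
```

The keeper bar lies at -1.94°, matching the press at -2.0°, so it is closed with its nose over the plate. The plate is level at 39.7 mm, and the detected bystanders are where they were.

```bash
python3 -c "
from cell import ctrl
print(ctrl.finish_job())"
```

```text
the job is handed in; nothing more can be done
None
```

I clamped the tag and handed the job in at about 31 s of the 72 s limit: tag flat in the nest, plate lowered by hand until it sat level, keeper turned back to its stop; the final top view detected the clip, flashlight and round tag in place but not the saucer or a certain pebble, and nothing was touched near either.

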